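Push home the end plugs of the sensor housings and set them in a row

ROBOT

A 6-joint arm with a two-finger parallel gripper is mounted at the origin on a cart in front of the work surface, level with it; the furniture and walls round the work are solid. World frame = base frame: x ahead of the robot, y to its left, z up, the work surface at z = 0. Lengths are in mm, angles in rad, forces in N, time in s.
With the tool pointing down it reaches from about 350 to 925 mm from the base axis. Payload 6.4 kg.
Tool frame: the origin (TCP) lies where the fingers leave the gripper's body, on its centre line; the fingertips stand r.nose_length ahead of it and the grasp point (between the pads) lies 54 mm ahead of it (r.nose_length is the distance from the TCP to the fingertips, in mm); z points along the fingers, y is the line along which they close (so a half turn about z gives the same grasp; the last joint's range is limited). The gripper opens to 85 mm and grips with 20 to 120 N. Pads are 22 mm wide; open, the fingers measure 114 mm over their backs; the gripper's body (76 mm by 85 mm) begins 54 mm behind the grasp point. The pads swing forward as they close: fully open they stand 13 mm farther back than shut.
Start: joints at [1.02, 0.245, 1.558, -0, 1.339, -0.174], TCP at [239.164, 604.413, 303.89] pointing down, gripper open.
Joint ranges: [-3.13, 3.13], [-1.02, 2.26], [0.13, 2.54], [-0.95, 4.09], [0.21, 2.88], [-2.74, 2.74]. Speed limits (rad/s): [2.57, 2.57, 3.14, 3.14, 3.14, 3.14].

INTERFACE

Orientations are given as a 3x3 rotation matrix whose columns are the frame's x, y, z axes.
In Python, from plant import r gives the robot as it stands. The module is installed in compiled form; this text tells all that it offers.
- The arm moves only by the tool servo_tool, never from a script. Its argument "steps" is a list of rows, each an object with "offset": the shift along the tool's x, y, z in cm, a list of three; "rotation": the turn, a rotation vector about the tool's x, y, z in degrees, a list of three. In form: [{"offset": [x, y, z], "rotation": [ax, ay, az]}, ...]. A call has exactly 8 rows; each row is the pose to reach, as a shift and turn from the pose commanded when the call began, along the tool's axes at that moment; what a row does not reach only later rows make up. A row lasts 1/8 s, in which the tool goes at most 62.5 mm and 10.7 degrees, less where a joint would pass 70% of its speed; a pose out of reach is approached as far as the arm can. A call with a gripper value outside its range is refused whole. "fingers" is the opening, from -1 (shut) to 1 (fully open), set as the call begins (left out, the last holds). The fingers move at their own pace and stop on an object; the grip force is fixed at half the most. Time passes only in rows, so rows that repeat a pose let the fingers close, or fill a call up. It gives the time, the measured TCP pose, the force, the opening and the grip force at its end, in the units of the state.
- r.get_state(): the state, without advancing time (a new reading comes with each control period).
- r.grab_frame(name): name is "side" or "top"; returns (picture, depth): 480x640x3 uint8, red, green, blue; 480x640 float32, mm along the optical axis (not along the pixel's ray), 0 where there is no reading.
- r.camera_info(name): a dict with "fx", "fy", "cx", "cy" (pixels), "k1" (the pictures are not rectified: a ray, as slopes to the right and down, at radius r is drawn at 1 + k1 r^2 times it, then the intrinsics apply), "position" and "attitude" of the camera in the world. Camera axes: x right, y down, z forward; pixel columns grow to the right and rows downward; lengths in mm; the calibration is good to about 2 mm. A picture is of the moment at which its call begins. camera_info takes no time and is no camera call.
- r.finish_job(): hands the job in; it is judged then, once.
The state is a dict: "clock": time; "joints": joint angles; "qd": joint speeds; "effort": joint torques, N m; "eef_pos": TCP position; "tcp_rot": TCP orientation; "contact_force": force on the tool from outside, world axes, zero at the start; "wrist_torque": the same for the moment, N m; "gripper_width": finger opening in mm; "grasp_force": force on a finger pad.
Only numpy, scipy, OpenCV 4.12 (cv2) and the standard library are available. Lean on these libraries where they do the work, as an engineer would, in place of code of your own. Each camera call takes 0.05 s, during which the arm holds its last target. There are 200 camera calls.

TASK

Finish the sensor housings on the bench: each has a blue and a white end plug that still stands proud. Push each plug fully home by pushing the housing end-on against the steel stop, then turning it round and doing the other end (only the stop may push the plugs in, never the fingers or anything else), and set the finished housings in a neat row on the black plate, one to a marked lane, centred and straight in it, blue end touching the fence.

Things in the scene. Friction and masses are not known exactly. Their poses are not given: they have to be found in the camera images.
- stop: steel stop: bent bracket fixed to the table, an upright plate 70 mm wide, 8 mm thick, 48 mm high on a foot with two gussets. Origin on the table under the middle of the flat working face; the face looks along its -x, foot and gussets lie on the +x side, so nothing lies in front of the face
- row_plate: fixed black plate 112 x 170 mm, 4 mm thick, with an aluminium fence bar (12 mm thick, top 11 mm above the table, so 7 mm above the plate) along one long side and three white-outlined lanes. Origin at table level, in the middle of the fence's inner face; +x points from the plate into the fence, the plate extends 100 mm to -x; y runs along the fence
- lane_1 (a point): point on the plate's top (4 mm above the table) at the foot of the fence's inner face, on the centre line of the +y lane; axes as row_plate. Lane outline 42 mm wide, lanes 53 mm apart
- lane_2 (a point): point on the plate's top (4 mm above the table) at the foot of the fence's inner face, on the centre line of the middle lane; axes as row_plate. Lane outline 42 mm wide, lanes 53 mm apart
- lane_3 (a point): point on the plate's top (4 mm above the table) at the foot of the fence's inner face, on the centre line of the -y lane; axes as row_plate. Lane outline 42 mm wide, lanes 53 mm apart
- box_1: sensor housing (may be absent): loose aluminium block 84 (x) x 36 (y) x 32 (z) mm, 0.22 kg or so, with a fixed dark grey grip rib on top, 56 (x) x 14 (y) mm, from 32 to 54 mm height, centred: take it by the rib. Origin in the middle of the underside. A plug sits in each end: blue in the +x end, white in the -x end
- box_1_blue_end (a point): the foot of the housing's end face with the blue plug (the bare face, not the plug): 42 mm from the housing's origin along +x, at its underside; axes as the housing
- box_1_blue (a joint): blue end plug: how far it is pushed in, 0 (7 mm proud, orange neck showing) to 0.007 m (home). Its flange is 26 wide x 20 high x 4 mm thick, centred 21 mm above the housing's underside; its outer face stands 11 mm off the housing's end face at 0, 4 mm when home. It slides with about 7 N of friction and stays where left; it takes about 9 to 15 N to push it surely home
- box_1_white (a joint): white end plug: how far it is pushed in, 0 (7 mm proud, orange neck showing) to 0.007 m (home). Its flange is 26 wide x 20 high x 4 mm thick, centred 21 mm above the housing's underside; its outer face stands 11 mm off the housing's end face at 0, 4 mm when home. It slides with about 7 N of friction and stays where left; it takes about 9 to 15 N to push it surely home
- box_2: another such sensor housing, same as box_1 (may be absent)
- box_2_blue_end (a point): as box_1_blue_end
- box_2_blue (a joint): blue plug, as box_1_blue
- box_2_white (a joint): white plug, as box_1_white
- box_3: another such sensor housing, same as box_1 (may be absent)
- box_3_blue_end (a point): as box_1_blue_end
- box_3_blue (a joint): blue plug, as box_1_blue
- box_3_white (a joint): white plug, as box_1_white

How it is judged:
By the outcome, as a careful person would: the job done as asked, in the order asked, and still so for the second after the job is handed in, with the robot touching nothing.
Of box_1, box_2, box_3 only 2 to 3 are there at a start; the rules pass over those that are not, and their reading is None.
At some moment in a run one of box_1, box_2, box_3 may be knocked a few centimetres aside while the robot is not near it.
Once in a run the grip may slacken for a moment while it holds something.
It also fails if it takes over 210 s, if anything falls off the work surface, if the arm or the gripper's body presses on something with over 40 N, if the wrist force passes 120 N, or if a joint passes its speed limit or range.

## Working session

There is one attempt and no reset: what is moved stays moved. The work goes in short steps, Python scripts to look and compute and a tool call to move; the robot and the scene stay as the last step left them, time stands still between calls to the robot, and variables do not carry over. Pictures are saved under pics/ and viewed, at most 14 in all, crops included, and the job is handed in when it is done.

Besides the shell and the picture viewer there is one more tool, called after "Call:" as name(argument=value, ...), one argument or row to a line, values as JSON. servo_tool: Moves the arm, as the interface text tells. Its arguments: {"type":"object","properties":{"steps":{"type":"array"},"fingers":{"type":"number"}},"required":["steps"]}

```bash
mkdir -p pics; python3 - <<'E'
from plant import r
import cv2,numpy as np
s=r.get_state();print({k:np.round(v,3).tolist() for k,v in s.items()},r.nose_length)
for n in("top","side"):
    p,d=r.grab_frame(n);cv2.imwrite(f"pics/{n}0.png",p[:,:,::-1]);np.save(f"{n}0.npy",d);print(n,r.camera_info(n))
E
```

```text
{'clock': 0.0, 'joints': [1.02, 0.246, 1.559, 0.0, 1.339, -0.174], 'qd': [-0.002, 0.001, 0.001, -0.0, 0.001, 0.001], 'effort': [-0.001, -42.951, -32.613, -0.0, 0.005, -0.0], 'eef_pos': [238.942, 604.025, 302.751], 'tcp_rot': [[-0.93, 0.368, -0.001], [0.368, 0.93, -0.002], [0.0, -0.002, -1.0]], 'contact_force': [0.337, 0.456, 0.692], 'wrist_torque': [-0.007, -0.011, 0.06], 'grasp_force': 0.0, 'gripper_width': 84.973} 72.6
top {'fx': 615.7649878042891, 'fy': 615.7649878042891, 'cx': 332.2960536879335, 'cy': 246.78808097670742, 'k1': -0.1598030955012569, 'position': array([ 354.70769072, -186.42914201,  892.67813792]), 'attitude': array([[ 0.02510895, -0.97655114,  0.21381632],
       [-0.99966053, -0.02601529, -0.00142567],
       [ 0.00695473, -0.21370794, -0.97687284]])}
side {'fx': 501.60287518984853, 'fy': 501.60287518984853, 'cx': 316.26570078366626, 'cy': 236.6982127809561, 'k1': -0.07357479976748835, 'position': array([ 618.97140454, -593.77393611,  835.69559347]), 'attitude': array([[ 0.98053836,  0.17131906, -0.09588697],
       [ 0.19632121, -0.85166392,  0.48592855],
       [ 0.00158535, -0.49529623, -0.8687227 ]])}
```

View pics/top0.png

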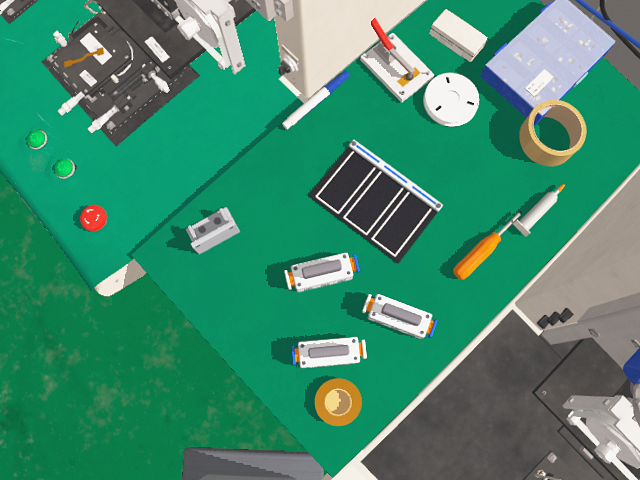

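View pics/side0.png

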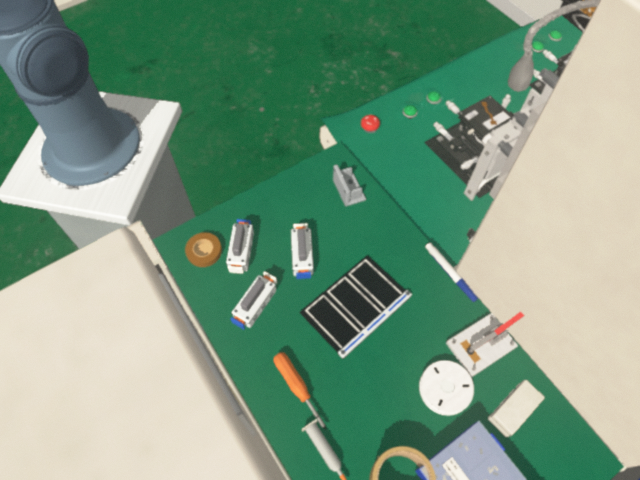

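Both views show three housings (top view: around (321,270), (400,314) and (328,351)), the stop at (213,230) with its face towards the housings, and the row plate at (375,200) with its fence on the upper right.

```bash
cat > h.py <<'E'
from plant import r
import cv2,numpy as np
def cloud(n,save=None):
    p,d=r.grab_frame(n);c=r.camera_info(n)
    if save: cv2.imwrite(f"pics/{save}.png",p[:,:,::-1])
    K=np.array([[c['fx'],0,c['cx']],[0,c['fy'],c['cy']],[0,0,1]])
    v,u=np.mgrid[0:480,0:640]
    q=cv2.undistortPoints(np.stack([u,v],-1).reshape(-1,1,2).astype(np.float64),K,np.array([c['k1'],0,0,0.])).reshape(480,640,2)
    P=np.dstack([q*d[...,None],d])@np.array(c['attitude']).T+c['position']
    P[d==0]=np.nan
    return p,P
def box(pts):
    """minAreaRect on xy -> centre, long-axis dir angle, sizes"""
    (c,s,a)=cv2.minAreaRect(pts[:,:2].astype(np.float32))
    a=np.radians(a)+(np.pi/2 if s[1]>s[0] else 0)
    return np.array(c),a,max(s),min(s)
def blobs(mask,amin=60):
    n,l,st,ce=cv2.connectedComponentsWithStats(mask.astype(np.uint8))
    return [(l==i) for i in range(1,n) if st[i,4]>=amin]
def hsv(p): return cv2.cvtColor(p,cv2.COLOR_RGB2HSV).astype(int)
def boxes(n,save=None,P=None):
    p,P=cloud(n,save) if P is None else P
    H=hsv(p);z=P[...,2];out=[]
    ok=(P[...,0]>250)&(P[...,0]<900)&(abs(P[...,1])<550)
    for m in blobs((z>46)&(z<62)&ok):
        q=P[m];c,a,L,W=box(q)
        if not(40<L<75 and W<30): continue
        R=np.array([np.cos(a),np.sin(a)]);
        near=np.hypot(P[...,0]-c[0],P[...,1]-c[1])<75
        b=P[near&(H[...,0]>100)&(H[...,0]<130)&(H[...,1]>140)&(H[...,2]>60)&(z>5)]
        bc=np.nanmean(b[:,:2],0) if len(b) else c
        if (bc-c)@R<0: a+=np.pi
        a=(a+np.pi)%(2*np.pi)-np.pi
        out.append((np.round(c,1),round(np.degrees(a),1),round(L,1),round(W,1),np.round(np.median(q[:,2]),1),len(b),np.round(np.hypot(*(bc-c)),1)))
    return out,p,P
E
python3 - <<'E'
from h import *
for n in("top","side"):
    o,p,P=boxes(n);print(n);[print(*x) for x in o]
    z=P[...,2]; ok=(P[...,0]>300)&(P[...,0]<750)&(abs(P[...,1])<300)
    print("table z",np.nanmedian(z[ok]))
    # stop
    u,v=(213,230) if n=="top" else (347,186)
    vv,uu=np.mgrid[0:480,0:640]; nr=(abs(uu-u)<40)&(abs(vv-v)<40)
    q=P[nr&(z>42)&(z<55)];print("stop",len(q),box(q),np.median(q[:,2]))
    # fence and plate
    u,v=(395,177) if n=="top" else (376,325)
    m=(abs(uu-u)<75)&(abs(vv-v)<75)
    H=hsv(p)
    dk=m&(H[...,2]<70)&(z<12)
    b=max(blobs(dk),key=np.sum)
    wl=m&(H[...,1]<60)&(H[...,2]>150)&(z<20)
    f=m&(z>8.5)&(z<16)
    print("dark",b.sum(),box(P[b]),"fence",f.sum(),[ (bb.sum(),box(P[bb])) for bb in blobs(f,100)])
    wb=[(bb.sum(),box(P[bb]),np.median(z[bb])) for bb in blobs(wl,60)];print(wb)
E
```

```text
top
[ 696.  -521.7] 89.2 48.5 13.8 47.3 58 66.0
[554.9 -17.1] 121.8 69.2 9.1 47.6 0 0.0
[ 509.2 -173.5] -74.4 55.7 14.7 52.9 54 50.6
[ 447.8 -285.4] -110.7 55.1 14.4 52.5 54 49.9
[ 394.1 -186.3] 96.7 56.2 14.3 52.7 50 49.5
table z -1.5112819873388617
stop 304 (array([555.17480469, -16.96520042]), np.float64(2.1310435945230757), 69.18045043945312, 9.56872272491455) 46.806893439154294
dark 1455 (array([ 589.96362305, -291.6937561 ]), np.float64(2.503024747679583), 91.49420928955078, 37.58298873901367) fence 1026 [(np.int64(135), (array([ 761.6852417 , -369.78668213]), np.float64(1.274592759295504), 43.20378494262695, 27.337400436401367)), (np.int64(724), (array([ 662.25634766, -279.79769897]), np.float64(0.9270875878744518), 169.55862426757812, 13.126408576965332))]
[(np.int64(863), (array([ 766.86767578, -362.59429932]), np.float64(1.528223299924999), 72.95404052734375, 37.902427673339844), np.float64(15.769682635984964)), (np.int64(702), (array([ 664.98022461, -280.45861816]), np.float64(0.9354649605574595), 171.76881408691406, 18.05129623413086), np.float64(9.718726551870702)), (np.
[... 1434 characters left out ...]
10839844]), np.float64(0.9369543999761136), 169.02191162109375, 12.677046775817871)), (np.int64(126), (array([ 787.98748779, -366.10009766]), np.float64(1.6316669306681306), 21.538463592529297, 18.764652252197266))]
[(np.int64(208), (array([ 764.90753174, -136.97233582]), np.float64(2.3557372254331783), 64.52793884277344, 14.158289909362793), np.float64(14.254951903907056)), (np.int64(1161), (array([ 624.93640137, -248.98091125]), np.float64(0.9369543333970863), 172.80560302734375, 109.39044952392578), np.float64(6.2406963589257884)), (np.int64(1062), (array([ 772.02722168, -357.18212891]), np.float64(1.673129107274275), 72.72481536865234, 48.98186492919922), np.float64(16.740038978592622))]
```

```bash
cat >> h.py <<'E'
def go(x,y,z,psi,turn=None,cur=None):
    """offset(cm) and rotation(deg) in tool axes to bring TCP to world x,y,z with tool x at yaw psi, tool down"""
    s=r.get_state();R=np.array(s['tcp_rot']);p=np.array(s['eef_pos'])
    a=np.radians(psi);T=np.array([[np.cos(a),np.sin(a),0],[np.sin(a),-np.cos(a),0],[0,0,-1]])
    v,_=cv2.Rodrigues(R.T@T)
    print("off",np.round(R.T@(np.array([x,y,z])-p)/10,2),"rot",np.round(np.degrees(v.ravel()),1),"psi now",round(np.degrees(np.arctan2(R[1,0],R[0,0])),1))
def st():
    s=r.get_state();R=np.array(s['tcp_rot'])
    print(round(s['clock'],2),"tcp",np.round(s['eef_pos'],1),"psi",round(np.degrees(np.arctan2(R[1,0],R[0,0])),2),"tilt",np.round(R[:2,2],3),"F",np.round(s['contact_force'],1),"w",round(s['gripper_width'],1),"g",round(s['grasp_force'],1),"j6",round(np.degrees(s['joints'][5])))
E
python3 - <<'E'
from h import *
for n in("top","side"):
    p,P=cloud(n);z=P[...,2];d=P[...,:2]-[554.6,-16.3];e=np.array([.851,.525]);f=np.array([-.525,.851])
    X=d@e;Y=d@f
    for lo,hi in((4,15),(15,25),(25,40)):
        m=(abs(X)<45)&(abs(Y)<33)&(z>lo)&(z<hi);print(n,lo,m.sum(),np.percentile(X[m],[2,25,50,75,98]).round(1))
    u=slice(205,260) if n=="top" else slice(160,215);w=slice(170,260) if n=="top" else slice(310,385)
    cv2.imwrite(f"pics/stop_{n}.png",cv2.resize(p[u,w,::-1],None,fx=4,fy=4))
go(509,-173,220,105.5)
E
```

```text
top 4 509 [-4.1 19.  25.  32.  39.1]
top 15 100 [-4.4 -3.8 -3.4 -2.9 24.5]
top 25 249 [-4.3 -3.5 -2.7 19.5 31.2]
side 4 287 [-20.   16.7  24.4  33.6  40.1]
side 15 111 [-3.8 -3.2  4.4 22.  32.1]
side 25 182 [-4.1 -3.  14.1 23.1 31.4]
off [-53.7  -62.34   8.39] rot [-0.   0.  52.9] psi now 158.4
```

View pics/stop_top.png

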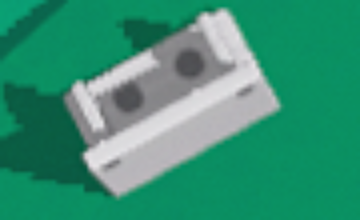

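The crop shows the flat face at lower right, from (120,180) to (270,105). The foot and gussets are on the upper left, so the stop's +x points at about 31.7° yaw.

Call:
servo_tool(
  steps=[
    {"offset": [-4,-4.5,0],"rotation": [0,0,5]},
    {"offset": [-8,-9,1],"rotation": [0,0,10]},
    {"offset": [-12,-14,2],"rotation": [0,0,17]},
    {"offset": [-16,-19,3],"rotation": [0,0,24]},
    {"offset": [-20,-23.5,4],"rotation": [0,0,30]},
    {"offset": [-24,-28,4.5],"rotation": [0,0,36]},
    {"offset": [-28,-32.5,5],"rotation": [0,0,44]},
    {"offset": [-32,-37,5],"rotation": [0,0,52.9]},
  ],
  fingers=-0.3,
)

```text
clock: 1.3
eef_pos: [400.7, 140.7, 253.8]
tcp_rot: [[-0.263, 0.965, 0.0], [0.965, 0.263, 0.0], [-0.0, 0.0, -1.0]]
contact_force: [2.4, 1.0, 0.1]
gripper_width: 30.0
grasp_force: 0.0
```

```bash
python3 -c "
from h import *
st();print(r.nose_length);go(509,-173,160,105.5)"
```

```text
1.3 tcp [400.7 140.7 253.8] psi 105.23 tilt [0. 0.] F [2.4 1.  0.1] w 30.0 g 0.0 j6 -11
72.6
off [-33.12   2.21   9.38] rot [ 0.   0.  -0.3] psi now 105.2
```

Call:
servo_tool(
  steps=[
    {"offset": [-4,0.3,1],"rotation": [0,0,-0.3]},
    {"offset": [-9,0.6,2],"rotation": [0,0,-0.3]},
    {"offset": [-14,1,3],"rotation": [0,0,-0.3]},
    {"offset": [-19,1.3,4],"rotation": [0,0,-0.3]},
    {"offset": [-24,1.6,6],"rotation": [0,0,-0.3]},
    {"offset": [-29,2,8],"rotation": [0,0,-0.3]},
    {"offset": [-33.1,2.2,9.4],"rotation": [0,0,-0.3]},
    {"offset": [-33.1,2.2,9.4],"rotation": [0,0,-0.3]},
  ],
)

```text
clock: 2.3
eef_pos: [510.3, -172.5, 158.9]
tcp_rot: [[-0.269, 0.963, -0.001], [0.963, 0.269, 0.001], [0.001, -0.001, -1.0]]
contact_force: [-0.1, -0.1, -0.1]
gripper_width: 29.8
grasp_force: 0.0
```

```bash
python3 -c "
from h import *
st();go(509,-173,110,105.5)
o,p,P=boxes('side','s1');[print(*x) for x in o]
o,p,P=boxes('top','t1');[print(*x) for x in o]
cv2.imwrite('pics/s1c.png',cv2.resize(cv2.imread('pics/s1.png')[180:330,190:400],None,fx=3,fy=3))"
```

```text
2.3 tcp [ 510.3 -172.5  158.9] psi 105.62 tilt [-0.001  0.001] F [-0.1 -0.1 -0.1] w 29.8 g 0.0 j6 -46
off [-0.02 -0.13  4.89] rot [-0.1 -0.1  0.1] psi now 105.6
[554.5 -15.6] 122.1 70.6 8.4 48.3 0 0.0
[ 394.1 -184.6] 96.7 57.7 14.5 53.8 22 49.4
[ 508.8 -172.4] -74.7 56.9 13.9 54.2 69 51.4
[ 447.4 -284.9] -110.5 55.9 14.7 53.9 59 50.7
[ 880.  -252.4] 34.7 42.8 10.0 53.7 0 0.0
[ 447.8 -285.4] -110.3 55.1 14.2 52.8 55 47.7
[ 394.1 -186.3] 96.5 56.1 14.3 52.5 47 47.8
[ 285.2 -534.4] 45.3 48.0 11.1 47.2 0 0.0
```

View pics/s1c.png

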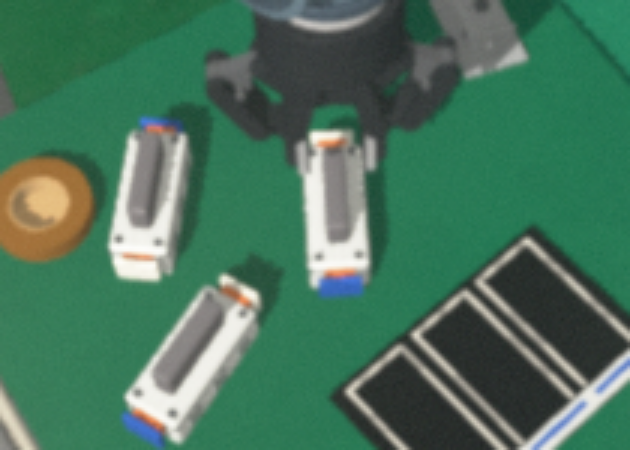

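The gripper's pads straddle the rib of the housing nearest the stop, at about (300,150) and (370,150) in the crop. It's well aligned.

Call:
servo_tool(
  steps=[
    {"offset": [0,-0.05,1],"rotation": [0,0,0]},
    {"offset": [0,-0.1,2],"rotation": [0,0,0]},
    {"offset": [0,-0.1,3],"rotation": [0,0,0]},
    {"offset": [0,-0.1,4],"rotation": [0,0,0]},
    {"offset": [0,-0.1,4.6],"rotation": [0,0,0]},
    {"offset": [0,-0.1,4.9],"rotation": [0,0,0]},
    {"offset": [0,-0.1,4.9],"rotation": [0,0,0]},
    {"offset": [0,-0.1,4.9],"rotation": [0,0,0]},
  ],
)

```text
clock: 3.4
eef_pos: [509.6, -170.9, 111.2]
tcp_rot: [[-0.272, 0.962, 0.001], [0.962, 0.272, -0.0], [-0.001, 0.0, -1.0]]
contact_force: [-0.7, 0.7, 0.7]
gripper_width: 30.0
grasp_force: 0.0
```

Call:
servo_tool(
  steps=[
    {"offset": [0,0,0],"rotation": [0,0,0]},
    {"offset": [0,0,0],"rotation": [0,0,0]},
    {"offset": [0,0,0],"rotation": [0,0,0]},
    {"offset": [0,0,0],"rotation": [0,0,0]},
    {"offset": [0,0,0],"rotation": [0,0,0]},
    {"offset": [0,0,0],"rotation": [0,0,0]},
    {"offset": [0,0,0],"rotation": [0,0,0]},
    {"offset": [0,0,0],"rotation": [0,0,0]},
  ],
  fingers=-1,
)

```text
clock: 4.4
eef_pos: [509.5, -170.8, 111.2]
tcp_rot: [[-0.272, 0.962, 0.0], [0.962, 0.272, -0.0], [-0.0, 0.0, -1.0]]
contact_force: [-1.0, 0.5, 5.5]
gripper_width: 12.5
grasp_force: 61.6
```

```bash
python3 -c "
from h import *
st();go(483,-60.5,118,31.7)"
```

```text
4.4 tcp [ 509.5 -170.8  111.2] psi 105.81 tilt [ 0. -0.] F [-1.   0.5  5.5] w 12.5 g 61.6 j6 -46
off [11.34  0.45 -0.68] rot [ 0.   0.  74.1] psi now 105.8
```

Call:
servo_tool(
  steps=[
    {"offset": [0,0,-0.4],"rotation": [0,0,0]},
    {"offset": [0,0,-0.9],"rotation": [0,0,0]},
    {"offset": [1,0,-0.9],"rotation": [0,0,6]},
    {"offset": [2.5,0,-0.9],"rotation": [0,0,14]},
    {"offset": [4.2,0.1,-0.9],"rotation": [0,0,23]},
    {"offset": [6,0.2,-0.9],"rotation": [0,0,33]},
    {"offset": [7.6,0.3,-0.9],"rotation": [0,0,43]},
    {"offset": [9,0.4,-0.9],"rotation": [0,0,52]},
  ],
)

```text
clock: 5.4
eef_pos: [488.1, -82.3, 119.6]
tcp_rot: [[0.595, 0.804, -0.001], [0.804, -0.595, 0.0], [-0.0, -0.001, -1.0]]
contact_force: [-0.1, -0.6, -3.1]
gripper_width: 12.7
grasp_force: 60.6
```

```bash
python3 -c "
from h import *
st();go(483,-60.5,113,31.7)"
```

```text
5.4 tcp [488.1 -82.3 119.6] psi 53.51 tilt [-0.001  0.   ] F [-0.1 -0.6 -3.1] w 12.7 g 60.6 j6 14
off [ 1.45 -1.71  0.66] rot [-0.   0.  21.8] psi now 53.5
```

Call:
servo_tool(
  steps=[
    {"offset": [0.5,-0.5,0],"rotation": [0,0,7]},
    {"offset": [1,-1.1,0],"rotation": [0,0,15]},
    {"offset": [1.4,-1.7,0],"rotation": [0,0,21.8]},
    {"offset": [1.4,-1.7,0.2],"rotation": [0,0,21.8]},
    {"offset": [1.4,-1.7,0.4],"rotation": [0,0,21.8]},
    {"offset": [1.4,-1.7,0.6],"rotation": [0,0,21.8]},
    {"offset": [1.4,-1.7,0.7],"rotation": [0,0,21.8]},
    {"offset": [1.4,-1.7,0.7],"rotation": [0,0,21.8]},
  ],
)

```text
clock: 6.4
eef_pos: [483.2, -61.8, 112.8]
tcp_rot: [[0.848, 0.53, -0.0], [0.53, -0.848, 0.0], [-0.0, -0.0, -1.0]]
contact_force: [0.0, 0.1, -1.8]
gripper_width: 12.4
grasp_force: 60.7
```

```bash
python3 -c "
from h import *
st();go(500,-50,112.5,31.7)
p,P=cloud('side','s2');q,Q=cloud('top','t2')
a=cv2.imread('pics/s2.png')[140:260,250:400];b=cv2.imread('pics/t2.png')[180:300,170:320]
cv2.imwrite('pics/c2.png',np.hstack([cv2.resize(x,None,fx=2.6,fy=2.6) for x in(a,b)]))"
```

```text
6.4 tcp [483.2 -61.8 112.8] psi 32.02 tilt [-0.  0.] F [ 0.   0.1 -1.8] w 12.4 g 60.7 j6 37
off [ 2.05 -0.11  0.03] rot [-0.   0.   0.3] psi now 32.0
```

View pics/c2.png

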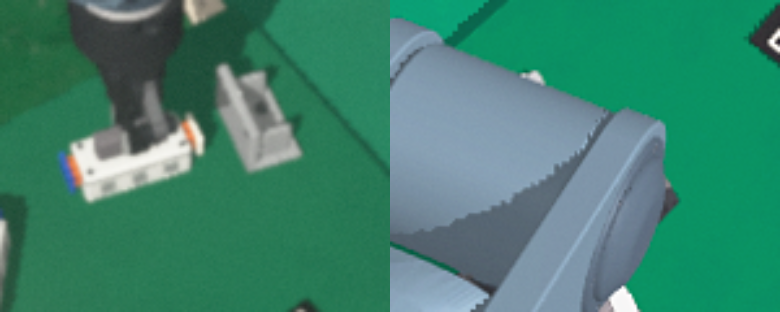

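The side crop shows the white plug at (193,133) facing the stop's face at (235,120), with the housing square to it. The arm hides the top view.

Call:
servo_tool(
  steps=[
    {"offset": [0.6,0,0],"rotation": [0,0,0.3]},
    {"offset": [1.3,-0.05,0],"rotation": [0,0,0.3]},
    {"offset": [1.9,-0.05,0],"rotation": [0,0,0.3]},
    {"offset": [2.3,-0.05,0],"rotation": [0,0,0.3]},
    {"offset": [2.6,-0.05,0],"rotation": [0,0,0.3]},
    {"offset": [2.9,-0.05,0],"rotation": [0,0,0.3]},
    {"offset": [3.2,-0.05,0],"rotation": [0,0,0.3]},
    {"offset": [3.3,-0.05,0],"rotation": [0,0,0.3]},
  ],
)

```text
clock: 7.5
eef_pos: [510.0, -44.2, 112.7]
tcp_rot: [[0.85, 0.526, -0.004], [0.526, -0.85, -0.001], [-0.004, -0.001, -1.0]]
contact_force: [-5.0, -4.8, 2.0]
gripper_width: 12.6
grasp_force: 61.2
```

Call:
servo_tool(
  steps=[
    {"offset": [0.1,0,0],"rotation": [0,0,0]},
    {"offset": [0.2,0,0],"rotation": [0,0,0]},
    {"offset": [0.3,0,0],"rotation": [0,0,0]},
    {"offset": [0.35,0,0],"rotation": [0,0,0]},
    {"offset": [0.4,0,0],"rotation": [0,0,0]},
    {"offset": [0.4,0,0],"rotation": [0,0,0]},
    {"offset": [0.4,0,0],"rotation": [0,0,0]},
    {"offset": [0.4,0,0],"rotation": [0,0,0]},
  ],
)

```text
clock: 8.5
eef_pos: [513.3, -42.2, 112.6]
tcp_rot: [[0.85, 0.526, -0.004], [0.526, -0.851, -0.001], [-0.004, -0.001, -1.0]]
contact_force: [-5.3, -4.4, 0.4]
gripper_width: 11.8
grasp_force: 64.2
```

Call:
servo_tool(
  steps=[
    {"offset": [0.1,0,0],"rotation": [0,0,0]},
    {"offset": [0.2,0,0],"rotation": [0,0,0]},
    {"offset": [0.25,0,0],"rotation": [0,0,0]},
    {"offset": [0.3,0,0],"rotation": [0,0,0]},
    {"offset": [0.3,0,0],"rotation": [0,0,0]},
    {"offset": [0.3,0,0],"rotation": [0,0,0]},
    {"offset": [0.3,0,0],"rotation": [0,0,0]},
    {"offset": [0.3,0,0],"rotation": [0,0,0]},
  ],
)

```text
clock: 9.5
eef_pos: [514.2, -41.8, 112.7]
tcp_rot: [[0.85, 0.527, -0.01], [0.527, -0.85, -0.004], [-0.01, -0.002, -1.0]]
contact_force: [-16.4, -10.5, 8.9]
gripper_width: 12.4
grasp_force: 65.4
```

Call:
servo_tool(
  steps=[
    {"offset": [-0.7,0,0],"rotation": [0,0,0]},
    {"offset": [-2.2,0,-0.2],"rotation": [0,0,0]},
    {"offset": [-3.8,0,-0.4],"rotation": [0,0,-5]},
    {"offset": [-4.8,0,-0.5],"rotation": [0,0,-14]},
    {"offset": [-5,0,-0.5],"rotation": [0,0,-24]},
    {"offset": [-5,0,-0.5],"rotation": [0,0,-34]},
    {"offset": [-5,0,-0.5],"rotation": [0,0,-44]},
    {"offset": [-5,0,-0.5],"rotation": [0,0,-54]},
  ],
)

```text
clock: 10.5
eef_pos: [473.9, -66.5, 118.0]
tcp_rot: [[0.069, 0.998, 0.0], [0.998, -0.069, 0.0], [0.0, 0.0, -1.0]]
contact_force: [0.3, 0.1, -2.9]
gripper_width: 12.6
grasp_force: 63.9
```

Call:
servo_tool(
  steps=[
    {"offset": [0,0,0],"rotation": [0,0,-10]},
    {"offset": [0,0,0],"rotation": [0,0,-20]},
    {"offset": [0,0,0],"rotation": [0,0,-30]},
    {"offset": [0,0,0],"rotation": [0,0,-40]},
    {"offset": [0,0,0],"rotation": [0,0,-50]},
    {"offset": [0,0,0],"rotation": [0,0,-60]},
    {"offset": [0,0,0],"rotation": [0,0,-70]},
    {"offset": [0,0,0],"rotation": [0,0,-79]},
  ],
)

```text
clock: 11.5
eef_pos: [473.9, -66.5, 118.0]
tcp_rot: [[-0.966, 0.259, 0.0], [0.259, 0.966, 0.0], [-0.0, 0.0, -1.0]]
contact_force: [0.4, 0.4, -2.7]
gripper_width: 12.4
grasp_force: 63.9
```

```bash
python3 -c "
from h import *
st();go(480,-62.5,112.7,211.7)"
```

```text
11.5 tcp [473.9 -66.5 118. ] psi 165.01 tilt [0. 0.] F [ 0.4  0.4 -2.7] w 12.4 g 63.9 j6 -97
off [-0.49  0.54  0.53] rot [  0.    0.  -46.7] psi now 165.0
```

Call:
servo_tool(
  steps=[
    {"offset": [0,0,0],"rotation": [0,0,-9]},
    {"offset": [0,0,0],"rotation": [0,0,-19]},
    {"offset": [0,0,0],"rotation": [0,0,-29]},
    {"offset": [0,0,0.1],"rotation": [0,0,-39]},
    {"offset": [0,0,0.3],"rotation": [0,0,-46.7]},
    {"offset": [-0.2,0.2,0.5],"rotation": [0,0,-46.7]},
    {"offset": [-0.5,0.5,0.5],"rotation": [0,0,-46.7]},
    {"offset": [-0.5,0.5,0.5],"rotation": [0,0,-46.7]},
  ],
)

```text
clock: 12.5
eef_pos: [480.8, -62.8, 113.1]
tcp_rot: [[-0.854, -0.521, 0.0], [-0.521, 0.854, -0.0], [-0.0, -0.0, -1.0]]
contact_force: [-0.8, 0.9, -1.6]
gripper_width: 12.1
grasp_force: 63.9
```

```bash
python3 -c "
from h import *
st();go(512.1,-42.5,112.7,211.7)
p,P=cloud('side','s3')
cv2.imwrite('pics/c3.png',cv2.resize(cv2.imread('pics/s3.png')[140:260,240:400],None,fx=3,fy=3))"
```

```text
12.5 tcp [480.8 -62.8 113.1] psi -148.63 tilt [ 0. -0.] F [-0.8  0.9 -1.6] w 12.1 g 63.9 j6 -142
off [-3.73  0.1   0.04] rot [-0.   0.  -0.3] psi now -148.6
```

View pics/c3.png

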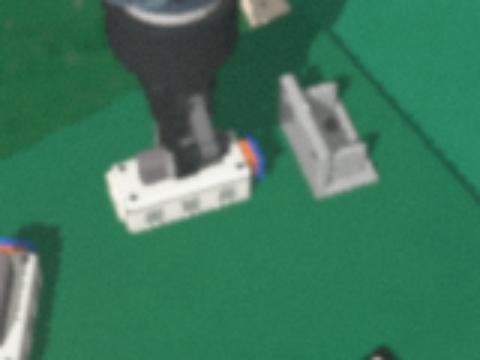

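The white plug at (115,195) is now flush, with no orange showing. The blue plug at (252,157) is still proud and faces the stop.

Call:
servo_tool(
  steps=[
    {"offset": [-0.8,0.05,0],"rotation": [0,0,-0.3]},
    {"offset": [-1.6,0.1,0],"rotation": [0,0,-0.3]},
    {"offset": [-2.2,0.1,0],"rotation": [0,0,-0.3]},
    {"offset": [-2.6,0.1,0],"rotation": [0,0,-0.3]},
    {"offset": [-2.9,0.1,0],"rotation": [0,0,-0.3]},
    {"offset": [-3.2,0.1,0],"rotation": [0,0,-0.3]},
    {"offset": [-3.5,0.1,0],"rotation": [0,0,-0.3]},
    {"offset": [-3.7,0.1,0],"rotation": [0,0,-0.3]},
  ],
)

```text
clock: 13.55
eef_pos: [510.4, -43.2, 112.6]
tcp_rot: [[-0.85, -0.526, -0.004], [-0.526, 0.85, -0.001], [0.004, 0.001, -1.0]]
contact_force: [-6.2, -4.3, 1.3]
gripper_width: 11.8
grasp_force: 64.3
```

Call:
servo_tool(
  steps=[
    {"offset": [-0.1,0,0],"rotation": [0,0,0]},
    {"offset": [-0.2,0,0],"rotation": [0,0,0]},
    {"offset": [-0.25,0,0],"rotation": [0,0,0]},
    {"offset": [-0.3,0,0],"rotation": [0,0,0]},
    {"offset": [-0.3,0,0],"rotation": [0,0,0]},
    {"offset": [-0.3,0,0],"rotation": [0,0,0]},
    {"offset": [-0.3,0,0],"rotation": [0,0,0]},
    {"offset": [-0.3,0,0],"rotation": [0,0,0]},
  ],
)

```text
clock: 14.55
eef_pos: [511.9, -42.4, 112.6]
tcp_rot: [[-0.85, -0.527, -0.008], [-0.527, 0.85, -0.003], [0.008, 0.002, -1.0]]
contact_force: [-12.5, -7.8, 5.9]
gripper_width: 12.6
grasp_force: 65.1
```

Call:
servo_tool(
  steps=[
    {"offset": [-0.05,0,0],"rotation": [0,0,0]},
    {"offset": [-0.1,0,0],"rotation": [0,0,0]},
    {"offset": [-0.15,0,0],"rotation": [0,0,0]},
    {"offset": [-0.15,0,0],"rotation": [0,0,0]},
    {"offset": [-0.15,0,0],"rotation": [0,0,0]},
    {"offset": [-0.15,0,0],"rotation": [0,0,0]},
    {"offset": [-0.15,0,0],"rotation": [0,0,0]},
    {"offset": [-0.15,0,0],"rotation": [0,0,0]},
  ],
)

```text
clock: 15.55
eef_pos: [512.2, -42.3, 112.5]
tcp_rot: [[-0.85, -0.527, -0.011], [-0.527, 0.85, -0.004], [0.012, 0.003, -1.0]]
contact_force: [-17.7, -12.8, 10.2]
gripper_width: 11.8
grasp_force: 65.6
```

Call:
servo_tool(
  steps=[
    {"offset": [1,0,0],"rotation": [0,0,0]},
    {"offset": [2.5,0,-0.4],"rotation": [0,0,0]},
    {"offset": [4,0,-1],"rotation": [0,0,5]},
    {"offset": [5,0,-1.6],"rotation": [0,0,14]},
    {"offset": [5.5,0,-2],"rotation": [0,0,24]},
    {"offset": [5.5,0,-2],"rotation": [0,0,34]},
    {"offset": [5.5,0,-2],"rotation": [0,0,44]},
    {"offset": [5.5,0,-2],"rotation": [0,0,54]},
  ],
)

```text
clock: 16.55
eef_pos: [468.2, -69.4, 133.1]
tcp_rot: [[-0.923, 0.385, 0.0], [0.385, 0.923, 0.0], [-0.0, 0.0, -1.0]]
contact_force: [-0.2, 0.2, -1.8]
gripper_width: 12.1
grasp_force: 63.8
```

```bash
python3 - <<'E'
from h import *
st()
# refine plate from both cams: white outlines & fence
for n in("top","side"):
    p,P=cloud(n,f'{n}4');z=P[...,2];H=hsv(p)
    e=np.array([np.cos(np.radians(-36.6)),np.sin(np.radians(-36.6))]);f=np.array([-e[1],e[0]])
    d=P[...,:2]-[657.7,-275.9];X=d@e;Y=d@f
    fm=(X>-3)&(X<16)&(abs(Y)<95)&(z>7.5)&(z<18)
    print(n,"fence",fm.sum(),box(P[fm]),np.median(z[fm]))
    pl=(X>-90)&(X<-15)&(abs(Y)<95)&(abs(z-4)<4)
    w=pl&(H[...,2]>150)
    h,_=np.histogram(Y[w],np.arange(-90,91,1.5))
    cs=[];q=np.arange(-90,90,1.5)+.75
    for y0 in(-74,-32,-21,21,32,74):
        m=w&(abs(Y-y0)<5)
        if m.sum()>10:
            k=np.polyfit(X[m],Y[m],1);cs.append((y0,round(np.mean(Y[m]),1),round(np.degrees(np.arctan(k[0])),1)))
    print(cs)
E
```

```text
16.55 tcp [468.2 -69.4 133.1] psi 157.37 tilt [0. 0.] F [-0.2  0.2 -1.8] w 12.1 g 63.8 j6 -90
top fence 818 (array([ 662.31555176, -279.79412842]), np.float64(0.9292874920929117), 169.08132934570312, 13.773881912231445) 10.216711938622325
[(-74, np.float64(-74.0), np.float64(0.2)), (-32, np.float64(-32.1), np.float64(0.1)), (-21, np.float64(-21.1), np.float64(-0.1)), (21, np.float64(20.9), np.float64(0.1)), (32, np.float64(32.0), np.float64(-0.0)), (74, np.float64(74.0), np.float64(0.2))]
side fence 659 (array([ 661.85449219, -278.53683472]), np.float64(0.9406954755174024), 169.9607391357422, 15.058454513549805) 11.394455343003074
[(-74, np.float64(-73.0), np.float64(0.4)), (-32, np.float64(-31.0), np.float64(0.5)), (-21, np.float64(-20.2), np.float64(0.1)), (21, np.float64(22.0), np.float64(-0.1)), (32, np.float64(33.0), np.float64(0.0)), (74, np.float64(74.9), np.float64(-0.4))]
```

```bash
cat >> h.py <<'E'
E0=np.array([.8039,-.5948]);F0=np.array([.5948,.8039]);P0=np.array([658.0,-275.5])
def lane(i,back,z,psi):
    t=P0+(2-i)*53*F0-back*E0;print(np.round(t,1));go(*t,z,psi)
def look():
    for n in("top","side"):
        o,p,P=boxes(n,n+str(int(r.get_state()['clock']*20)))
        for x in o:
            d=x[0]-P0;print(n,*x[:5],x[5]," plate frame",np.round([d@E0,d@F0],1),"yaw rel",round((x[1]+36.5+180)%360-180,1))
E
python3 -c "
from h import *
lane(3,53,133,143.5)"
```

```text
[ 583.9 -286.6]
off [-1.894e+01 -1.572e+01  1.000e-02] rot [ 0.   0.  14.2] psi now 157.7
```

Call:
servo_tool(
  steps=[
    {"offset": [-1.5,-1.2,0],"rotation": [0,0,1]},
    {"offset": [-4.5,-3.6,0],"rotation": [0,0,3]},
    {"offset": [-8,-6.5,0],"rotation": [0,0,6]},
    {"offset": [-12,-10,0],"rotation": [0,0,9]},
    {"offset": [-15.5,-13,0],"rotation": [0,0,12]},
    {"offset": [-18,-15,0],"rotation": [0,0,14]},
    {"offset": [-18.9,-15.7,0],"rotation": [0,0,14.2]},
    {"offset": [-18.9,-15.7,0],"rotation": [0,0,14.2]},
  ],
)

```text
clock: 17.65
eef_pos: [583.8, -286.8, 132.6]
tcp_rot: [[-0.804, 0.594, -0.0], [0.594, 0.804, 0.0], [0.001, 0.0, -1.0]]
contact_force: [-0.6, -0.6, -2.7]
gripper_width: 12.4
grasp_force: 63.9
```

```bash
python3 -c "
from h import *
st();lane(3,53,117,143.5);look()"
```

```text
17.65 tcp [ 583.8 -286.8  132.6] psi 143.53 tilt [-0.  0.] F [-0.6 -0.6 -2.7] w 12.4 g 63.9 j6 -90
[ 583.9 -286.6]
off [0.   0.02 1.56] rot [ 0. -0.  0.] psi now 143.5
top [554.7 -17.3] 121.7 68.8 9.4 47.5 0  plate frame [-236.6  146.1] yaw rel 158.2
top [ 447.9 -285.6] -110.6 54.9 14.7 52.6 53  plate frame [-162.9 -133.1] yaw rel -74.1
side [ 393.9 -185.1] 97.0 55.8 14.7 53.9 22  plate frame [-266.1  -84.4] yaw rel 133.5
side [ 447.4 -284.5] -110.4 56.6 15.0 53.6 61  plate frame [-163.9 -132.5] yaw rel -73.9
side [ 880.4 -251.9] 36.5 42.2 9.9 54.2 0  plate frame [164.8 151.3] yaw rel 73.0
```

Now lower, then slide gently to the fence.

Call:
servo_tool(
  steps=[
    {"offset": [0,0,0.5],"rotation": [0,0,0]},
    {"offset": [0,0,1],"rotation": [0,0,0]},
    {"offset": [0,0,1.4],"rotation": [0,0,0]},
    {"offset": [0,0,1.6],"rotation": [0,0,0]},
    {"offset": [0,0,1.65],"rotation": [0,0,0]},
    {"offset": [-0.2,0,1.65],"rotation": [0,0,0]},
    {"offset": [-0.4,0,1.65],"rotation": [0,0,0]},
    {"offset": [-0.6,0,1.65],"rotation": [0,0,0]},
  ],
)

```text
clock: 18.75
eef_pos: [589.0, -290.0, 116.6]
tcp_rot: [[-0.804, 0.595, 0.0], [0.595, 0.804, -0.0], [-0.0, 0.0, -1.0]]
contact_force: [0.3, -0.5, -2.3]
gripper_width: 12.3
grasp_force: 63.9
```

Call:
servo_tool(
  steps=[
    {"offset": [-0.1,0,0],"rotation": [0,0,0]},
    {"offset": [-0.2,0,0],"rotation": [0,0,0]},
    {"offset": [-0.3,0,0],"rotation": [0,0,0]},
    {"offset": [-0.35,0,0],"rotation": [0,0,0]},
    {"offset": [-0.4,0,0],"rotation": [0,0,0]},
    {"offset": [-0.4,0,0],"rotation": [0,0,0]},
    {"offset": [-0.4,0,0],"rotation": [0,0,0]},
    {"offset": [-0.4,0,0],"rotation": [0,0,0]},
  ],
)

```text
clock: 19.75
eef_pos: [591.9, -292.2, 116.4]
tcp_rot: [[-0.804, 0.595, -0.0], [0.595, 0.804, 0.0], [0.0, -0.0, -1.0]]
contact_force: [-0.3, -0.2, -1.6]
gripper_width: 12.5
grasp_force: 63.9
```

Call:
servo_tool(
  steps=[
    {"offset": [-0.05,0,0.05],"rotation": [0,0,0]},
    {"offset": [-0.1,0,0.08],"rotation": [0,0,0]},
    {"offset": [-0.15,0,0.08],"rotation": [0,0,0]},
    {"offset": [-0.2,0,0.08],"rotation": [0,0,0]},
    {"offset": [-0.25,0,0.08],"rotation": [0,0,0]},
    {"offset": [-0.3,0,0.08],"rotation": [0,0,0]},
    {"offset": [-0.3,0,0.08],"rotation": [0,0,0]},
    {"offset": [-0.3,0,0.08],"rotation": [0,0,0]},
  ],
)

```text
clock: 20.75
eef_pos: [592.9, -292.8, 115.7]
tcp_rot: [[-0.804, 0.594, -0.006], [0.594, 0.804, 0.004], [0.007, -0.001, -1.0]]
contact_force: [-9.8, 5.2, 7.7]
gripper_width: 12.3
grasp_force: 65.2
```

Call:
servo_tool(
  steps=[
    {"offset": [0.05,0,0],"rotation": [0,0,0]},
    {"offset": [0.1,0,0.05],"rotation": [0,0,0]},
    {"offset": [0.12,0,0.05],"rotation": [0,0,0]},
    {"offset": [0.12,0,0.05],"rotation": [0,0,0]},
    {"offset": [0.12,0,0.05],"rotation": [0,0,0]},
    {"offset": [0.12,0,0.05],"rotation": [0,0,0]},
    {"offset": [0.12,0,0.05],"rotation": [0,0,0]},
    {"offset": [0.12,0,0.05],"rotation": [0,0,0]},
  ],
)

```text
clock: 21.75
eef_pos: [592.5, -292.6, 115.5]
tcp_rot: [[-0.804, 0.594, -0.004], [0.594, 0.804, 0.002], [0.004, -0.0, -1.0]]
contact_force: [-7.2, 4.2, 5.4]
gripper_width: 12.7
grasp_force: 65.0
```

Call:
servo_tool(
  steps=[
    {"offset": [0,0,0],"rotation": [0,0,0]},
    {"offset": [0,0,0],"rotation": [0,0,0]},
    {"offset": [0,0,-0.5],"rotation": [0,0,0]},
    {"offset": [0,0,-2],"rotation": [0,0,0]},
    {"offset": [0,0,-4],"rotation": [0,0,0]},
    {"offset": [0,0,-7],"rotation": [0,0,0]},
    {"offset": [4,0,-8],"rotation": [0,0,0]},
    {"offset": [9,0,-8],"rotation": [0,0,0]},
  ],
  fingers=-0.3,
)

```text
clock: 22.75
eef_pos: [521.6, -240.3, 198.6]
tcp_rot: [[-0.804, 0.595, 0.005], [0.595, 0.804, -0.004], [-0.006, 0.0, -1.0]]
contact_force: [0.5, 0.6, 0.3]
gripper_width: 29.8
grasp_force: 0.0
```

```bash
python3 -c "
from h import *
st();look()"
```

```text
22.75 tcp [ 521.6 -240.3  198.6] psi 143.5 tilt [ 0.005 -0.004] F [0.5 0.6 0.3] w 29.8 g 0.0 j6 -90
top [ 695.8 -529. ] 100.6 44.3 12.7 47.3 54  plate frame [ 181.2 -181.3] yaw rel 137.1
top [554.9 -17.1] 121.8 69.1 9.2 47.5 0  plate frame [-236.6  146.4] yaw rel 158.3
top [ 447.3 -287.3] -110.6 50.8 14.9 52.7 54  plate frame [-162.4 -134.8] yaw rel -74.1
side [555.1 -16.6] 121.2 67.5 8.5 48.5 0  plate frame [-236.7  146.9] yaw rel 157.7
side [ 394.  -185.8] 96.7 56.5 15.4 53.9 22  plate frame [-265.6  -84.9] yaw rel 133.2
side [ 447.6 -284.3] -109.8 56.5 14.6 53.9 59  plate frame [-163.9 -132.2] yaw rel -73.3
side [ 592.1 -293.5] -35.7 55.9 14.5 57.8 28  plate frame [-42.3 -53.7] yaw rel 0.8
```

```bash
python3 -c "
from h import *
go(447.6,-285,160,69.5)"
```

```text
off [ 2.72 -8.06  3.46] rot [-0.2 -0.2 74.1] psi now 143.6
```

Call:
servo_tool(
  steps=[
    {"offset": [0.4,-1,0.2],"rotation": [0,0,9]},
    {"offset": [0.8,-2.2,0.6],"rotation": [0,0,19]},
    {"offset": [1.2,-3.5,1],"rotation": [0,0,29]},
    {"offset": [1.6,-5,1.6],"rotation": [0,0,39]},
    {"offset": [2,-6.3,2.2],"rotation": [0,0,49]},
    {"offset": [2.4,-7.4,2.8],"rotation": [0,0,59]},
    {"offset": [2.7,-8.1,3.2],"rotation": [0,0,68]},
    {"offset": [2.7,-8.1,3.5],"rotation": [0,0,74.1]},
  ],
)

```text
clock: 23.85
eef_pos: [451.6, -289.9, 161.7]
tcp_rot: [[0.356, 0.934, 0.002], [0.934, -0.356, -0.002], [-0.001, 0.002, -1.0]]
contact_force: [-0.4, 0.4, 0.9]
gripper_width: 30.0
grasp_force: 0.0
```

```bash
cat >> h.py <<'E'
def lanecheck(n,i,P=None):
    """rib and box-top edges vs white lines of lane i, same camera"""
    p,Q=cloud(n);H=hsv(p);z=Q[...,2];d=Q[...,:2]-P0;X=d@E0;Y=d@F0-(2-i)*53
    zt=np.median(z[(X<-100)&(X>-130)&(abs(Y)<20)])
    top=(abs(z-zt-36)<4)&(abs(Y)<24)&(X>-95)&(X<10)
    rib=(abs(z-zt-58)<5)&(abs(Y)<24)&(X>-95)&(X<10)
    w=(H[...,2]>150)&(abs(z-zt-4)<3.5)&(X>-95)&(X<-12)
    L=[round(float(np.mean(Y[w&(abs(Y-s)<4)])),2) if (w&(abs(Y-s)<4)).sum()>15 else None for s in(-32,-21,21,32)]
    for nm,m in(("top",top),("rib",rib)):
        if m.sum()<40: print(n,nm,m.sum());continue
        c,a,l,ww=box(Q[m]);dd=c-P0
        print(n,nm,"ctr",np.round([dd@E0,dd@F0-(2-i)*53],2),"yaw",round((np.degrees(a)+36.5+90)%180-90,2),"size",round(l,1),round(ww,1),m.sum())
    print(n,"lines",L,"zt",round(zt,1))
    m=(abs(z-zt-11)<4)&(X>-4)&(X<16)&(abs(Y+(2-i)*53)<85);c,a,l,ww=box(Q[m]);print("fence ctr x",round((c-P0)@E0,2),"yaw",round((np.degrees(a)+36.5)%180-90,2),round(ww,1))
E
python3 -c "
from h import *
st()
lanecheck('top',3);lanecheck('side',3)
look();go(447.6,-285,111,69.5)"; ls pics
```

```text
23.85 tcp [ 451.6 -289.9  161.7] psi 69.15 tilt [ 0.002 -0.002] F [-0.4  0.4  0.9] w 30.0 g 0.0 j6 -24
top top ctr [-37.91  11.48] yaw -17.19 size 93.0 30.4 461
top rib ctr [-36.17  -0.59] yaw 0.65 size 43.7 13.9 154
top lines [None, None, 20.25, 31.5] zt -0.7
fence ctr x 4.48 yaw -0.43 17.0
side top ctr [-42.34  -0.11] yaw -0.69 size 93.0 36.9 712
side rib ctr [-42.43  -0.76] yaw 0.68 size 56.2 14.6 282
side lines [None, -19.76, None, None] zt 0.6
fence ctr x 4.6 yaw 0.27 15.7
top [ 597.4 -297.5] -35.4 42.4 13.9 56.9 56  plate frame [-35.6 -53.7] yaw rel 1.1
top [555.1 -16.6] 120.5 68.4 8.7 47.4 0  plate frame [-236.7  146.9] yaw rel 157.0
side [554.3 -15.6] 121.2 67.7 8.6 48.7 0  plate frame [-238.   147.3] yaw rel 157.7
side [ 592.4 -293.4] -37.1 55.9 14.3 57.7 27  plate frame [-42.1 -53.4] yaw rel -0.6
side [ 880.  -251.9] -144.9 42.6 10.8 53.5 2  plate frame [164.4 151. ] yaw rel -108.4
off [ 0.27 -0.55  5.02] rot [0.1 0.  0. ] psi now 69.5
c2.png
c3.png
s1.png
s1c.png
s2.png
s3.png
side0.png
side354.png
side4.png
side456.png
side480.png
stop_side.png
stop_top.png
t1.png
t2.png
top0.png
top353.png
top4.png
top455.png
top479.png
```

Call:
servo_tool(
  steps=[
    {"offset": [0.1,-0.2,0.3],"rotation": [0,0,0]},
    {"offset": [0.3,-0.55,1],"rotation": [0,0,0]},
    {"offset": [0.3,-0.55,2],"rotation": [0,0,0]},
    {"offset": [0.3,-0.55,3],"rotation": [0,0,0]},
    {"offset": [0.3,-0.55,4],"rotation": [0,0,0]},
    {"offset": [0.3,-0.55,4.7],"rotation": [0,0,0]},
    {"offset": [0.3,-0.55,5],"rotation": [0,0,0]},
    {"offset": [0.3,-0.55,5],"rotation": [0,0,0]},
  ],
)

```text
clock: 25.05
eef_pos: [447.1, -284.0, 109.9]
tcp_rot: [[0.352, 0.936, -0.0], [0.936, -0.352, 0.0], [0.0, -0.0, -1.0]]
contact_force: [0.8, 0.3, 0.5]
gripper_width: 29.7
grasp_force: 0.0
```

```bash
python3 -c "
from h import *
st();go(447.6,-285,111,69.5)
p,P=cloud('side','s5');cv2.imwrite('pics/c5.png',cv2.resize(cv2.imread('pics/s5.png')[180:340,180:420],None,fx=3,fy=3))"
```

```text
25.05 tcp [ 447.1 -284.   109.9] psi 69.41 tilt [-0.  0.] F [0.8 0.3 0.5] w 29.7 g 0.0 j6 -24
off [-0.07  0.08 -0.11] rot [-0.  -0.  -0.1] psi now 69.4
```

View pics/c5.png

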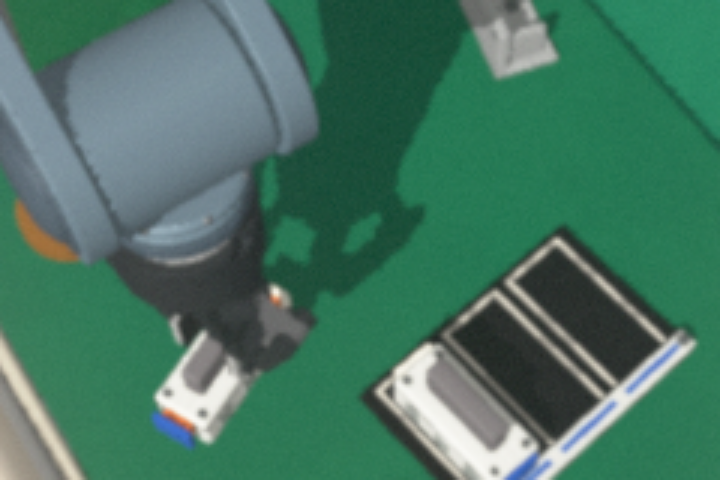

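The gripper straddles the second housing's rib, around (215,350). The first housing sits in its lane against the fence, at (465,410).

Call:
servo_tool(
  steps=[
    {"offset": [0,0,0],"rotation": [0,0,0]},
    {"offset": [0,0,0],"rotation": [0,0,0]},
    {"offset": [0,0,0],"rotation": [0,0,0]},
    {"offset": [0,0,0],"rotation": [0,0,0]},
    {"offset": [0,0,0],"rotation": [0,0,0]},
    {"offset": [0,0,0],"rotation": [0,0,0]},
    {"offset": [0,0,-0.4],"rotation": [0,0,0]},
    {"offset": [0,0,-1],"rotation": [0,0,0]},
  ],
  fingers=-1,
)

```text
clock: 26.1
eef_pos: [446.2, -283.1, 119.0]
tcp_rot: [[0.352, 0.936, -0.002], [0.936, -0.352, 0.002], [0.001, -0.003, -1.0]]
contact_force: [-0.0, -0.5, -2.8]
gripper_width: 12.2
grasp_force: 59.8
```

```bash
python3 -c "
from h import *
st();go(525,-185,120,69.4);go(480,-62.5,120,31.7);o=boxes('top')[0];[print(*x) for x in o]"
```

```text
26.1 tcp [ 446.2 -283.1  119. ] psi 69.41 tilt [-0.002  0.002] F [-0.  -0.5 -2.8] w 12.2 g 59.8 j6 -24
off [11.96  3.93 -0.09] rot [-0.2 -0.1  0. ] psi now 69.4
off [21.85 -4.59 -0.05] rot [-0.2 -0.  37.7] psi now 69.4
[ 591.9 -294. ] -35.1 54.4 14.4 57.0 53 50.1
[554.7 -17.2] 122.0 69.2 8.5 47.7 0 0.0
```

Call:
servo_tool(
  steps=[
    {"offset": [1.5,0.5,0],"rotation": [0,0,0]},
    {"offset": [4,1.5,0],"rotation": [0,0,0]},
    {"offset": [7,2.6,0],"rotation": [0,0,0]},
    {"offset": [10,3.5,0],"rotation": [0,0,4]},
    {"offset": [13,3,0],"rotation": [0,0,11]},
    {"offset": [16,1,0],"rotation": [0,0,20]},
    {"offset": [19,-1.5,0],"rotation": [0,0,30]},
    {"offset": [21,-3.8,0],"rotation": [0,0,37.7]},
  ],
)

```text
clock: 27.15
eef_pos: [484.7, -71.7, 119.6]
tcp_rot: [[0.852, 0.523, -0.001], [0.523, -0.852, 0.001], [-0.0, -0.001, -1.0]]
contact_force: [0.4, 0.3, -1.8]
gripper_width: 12.2
grasp_force: 59.9
```

```bash
python3 -c "
from h import *
st();go(480,-62.5,112.0,31.7)"
```

```text
27.15 tcp [484.7 -71.7 119.6] psi 31.52 tilt [-0.001  0.001] F [ 0.4  0.3 -1.8] w 12.2 g 59.9 j6 37
off [ 0.08 -1.03  0.76] rot [-0.1  0.  -0.2] psi now 31.5
```

Call:
servo_tool(
  steps=[
    {"offset": [0,-0.4,0.2],"rotation": [0,0,-0.2]},
    {"offset": [0,-1,0.6],"rotation": [0,0,-0.2]},
    {"offset": [0.2,-1,0.85],"rotation": [0,0,-0.2]},
    {"offset": [1,-1,0.85],"rotation": [0,0,-0.2]},
    {"offset": [1.8,-1,0.85],"rotation": [0,0,-0.2]},
    {"offset": [2.4,-1,0.85],"rotation": [0,0,-0.2]},
    {"offset": [2.8,-1,0.85],"rotation": [0,0,-0.2]},
    {"offset": [3.1,-1,0.85],"rotation": [0,0,-0.2]},
  ],
)

```text
clock: 28.15
eef_pos: [506.7, -49.2, 111.6]
tcp_rot: [[0.849, 0.529, -0.0], [0.529, -0.849, -0.0], [-0.0, -0.0, -1.0]]
contact_force: [0.2, -0.8, -3.1]
gripper_width: 12.5
grasp_force: 59.8
```

Call:
servo_tool(
  steps=[
    {"offset": [0.2,0,0],"rotation": [0,0,0]},
    {"offset": [0.4,0,0],"rotation": [0,0,0]},
    {"offset": [0.6,0,0],"rotation": [0,0,0]},
    {"offset": [0.7,0,0],"rotation": [0,0,0]},
    {"offset": [0.8,0,0],"rotation": [0,0,0]},
    {"offset": [0.9,0,0],"rotation": [0,0,0]},
    {"offset": [0.95,0,0],"rotation": [0,0,0]},
    {"offset": [0.95,0,0],"rotation": [0,0,0]},
  ],
)

```text
clock: 29.15
eef_pos: [513.2, -44.8, 111.1]
tcp_rot: [[0.849, 0.529, -0.004], [0.529, -0.849, -0.001], [-0.004, -0.001, -1.0]]
contact_force: [-5.4, -3.8, -0.4]
gripper_width: 12.2
grasp_force: 60.1
```

Call:
servo_tool(
  steps=[
    {"offset": [0.1,0,0],"rotation": [0,0,0]},
    {"offset": [0.2,0,0],"rotation": [0,0,0]},
    {"offset": [0.3,0,0],"rotation": [0,0,0]},
    {"offset": [0.35,0,0],"rotation": [0,0,0]},
    {"offset": [0.4,0,0],"rotation": [0,0,0]},
    {"offset": [0.4,0,0],"rotation": [0,0,0]},
    {"offset": [0.4,0,0],"rotation": [0,0,0]},
    {"offset": [0.4,0,0],"rotation": [0,0,0]},
  ],
)

```text
clock: 30.15
eef_pos: [514.7, -43.9, 111.1]
tcp_rot: [[0.848, 0.53, -0.011], [0.53, -0.848, -0.003], [-0.011, -0.003, -1.0]]
contact_force: [-17.2, -11.6, 9.2]
gripper_width: 12.5
grasp_force: 61.3
```

Call:
servo_tool(
  steps=[
    {"offset": [-0.7,0,0],"rotation": [0,0,0]},
    {"offset": [-2.2,0,-0.2],"rotation": [0,0,0]},
    {"offset": [-3.8,-0.1,-0.4],"rotation": [0,0,-5]},
    {"offset": [-4.8,-0.2,-0.5],"rotation": [0,0,-14]},
    {"offset": [-5,-0.2,-0.5],"rotation": [0,0,-24]},
    {"offset": [-5,-0.2,-0.5],"rotation": [0,0,-34]},
    {"offset": [-5,-0.2,-0.5],"rotation": [0,0,-44]},
    {"offset": [-5,-0.2,-0.5],"rotation": [0,0,-54]},
  ],
)

```text
clock: 31.15
eef_pos: [474.0, -67.0, 116.7]
tcp_rot: [[0.066, 0.998, 0.0], [0.998, -0.066, 0.0], [0.0, 0.0, -1.0]]
contact_force: [0.2, -0.5, -1.7]
gripper_width: 12.2
grasp_force: 59.7
```

Call:
servo_tool(
  steps=[
    {"offset": [0,0,0],"rotation": [0,0,-10]},
    {"offset": [0,0,0],"rotation": [0,0,-20]},
    {"offset": [0,0,0],"rotation": [0,0,-30]},
    {"offset": [0,0,0],"rotation": [0,0,-40]},
    {"offset": [0,0,0],"rotation": [0,0,-50]},
    {"offset": [0,0,0],"rotation": [0,0,-60]},
    {"offset": [0,0,0],"rotation": [0,0,-70]},
    {"offset": [0,0,0],"rotation": [0,0,-79]},
  ],
)

```text
clock: 32.15
eef_pos: [474.0, -67.0, 116.7]
tcp_rot: [[-0.967, 0.255, 0.0], [0.255, 0.967, -0.0], [-0.0, 0.0, -1.0]]
contact_force: [-0.1, -0.2, -2.8]
gripper_width: 12.4
grasp_force: 59.7
```

```bash
python3 -c "
from h import *
st();go(480,-62.5,111,211.7)
p,P=cloud('side','s6')"
```

```text
32.15 tcp [474.  -67.  116.7] psi 165.21 tilt [ 0. -0.] F [-0.1 -0.2 -2.8] w 12.4 g 59.7 j6 -97
off [-0.46  0.59  0.57] rot [ -0.    0.  -46.5] psi now 165.2
```

Call:
servo_tool(
  steps=[
    {"offset": [0,0,0],"rotation": [0,0,-9]},
    {"offset": [0,0,0],"rotation": [0,0,-19]},
    {"offset": [0,0,0],"rotation": [0,0,-29]},
    {"offset": [0,0,0.1],"rotation": [0,0,-39]},
    {"offset": [0,0,0.3],"rotation": [0,0,-46.5]},
    {"offset": [-0.2,0.2,0.5],"rotation": [0,0,-46.5]},
    {"offset": [-0.5,0.6,0.55],"rotation": [0,0,-46.5]},
    {"offset": [-0.5,0.6,0.55],"rotation": [0,0,-46.5]},
  ],
)

```text
clock: 33.2
eef_pos: [481.1, -62.2, 111.2]
tcp_rot: [[-0.854, -0.52, 0.0], [-0.52, 0.854, -0.0], [-0.0, -0.0, -1.0]]
contact_force: [0.5, -0.5, -4.3]
gripper_width: 12.4
grasp_force: 59.8
```

```bash
python3 -c "
from h import *
st();go(512.1,-42.5,111,211.7)"
```

```text
33.2 tcp [481.1 -62.2 111.2] psi -148.64 tilt [ 0. -0.] F [ 0.5 -0.5 -4.3] w 12.4 g 59.8 j6 -142
off [-3.67  0.07  0.02] rot [-0.   0.  -0.3] psi now -148.6
```

Call:
servo_tool(
  steps=[
    {"offset": [-0.8,0.05,0],"rotation": [0,0,-0.3]},
    {"offset": [-1.6,0.05,0],"rotation": [0,0,-0.3]},
    {"offset": [-2.2,0.05,0],"rotation": [0,0,-0.3]},
    {"offset": [-2.6,0.05,0],"rotation": [0,0,-0.3]},
    {"offset": [-2.9,0.05,0],"rotation": [0,0,-0.3]},
    {"offset": [-3.2,0.05,0],"rotation": [0,0,-0.3]},
    {"offset": [-3.5,0.05,0],"rotation": [0,0,-0.3]},
    {"offset": [-3.7,0.05,0],"rotation": [0,0,-0.3]},
  ],
)

```text
clock: 34.2
eef_pos: [510.8, -43.3, 110.9]
tcp_rot: [[-0.85, -0.526, -0.005], [-0.526, 0.85, -0.001], [0.005, 0.002, -1.0]]
contact_force: [-7.5, -5.3, 2.6]
gripper_width: 12.3
grasp_force: 60.6
```

Call:
servo_tool(
  steps=[
    {"offset": [-0.1,0,0],"rotation": [0,0,0]},
    {"offset": [-0.2,0,0],"rotation": [0,0,0]},
    {"offset": [-0.3,0,0],"rotation": [0,0,0]},
    {"offset": [-0.4,0,0],"rotation": [0,0,0]},
    {"offset": [-0.45,0,0],"rotation": [0,0,0]},
    {"offset": [-0.45,0,0],"rotation": [0,0,0]},
    {"offset": [-0.45,0,0],"rotation": [0,0,0]},
    {"offset": [-0.45,0,0],"rotation": [0,0,0]},
  ],
)

```text
clock: 35.2
eef_pos: [512.9, -42.1, 111.0]
tcp_rot: [[-0.85, -0.527, -0.011], [-0.527, 0.85, -0.004], [0.011, 0.003, -1.0]]
contact_force: [-18.1, -10.3, 11.8]
gripper_width: 12.9
grasp_force: 61.8
```

Call:
servo_tool(
  steps=[
    {"offset": [1,0,0],"rotation": [0,0,0]},
    {"offset": [2.5,0,-0.4],"rotation": [0,0,0]},
    {"offset": [4,0,-1],"rotation": [0,0,5]},
    {"offset": [5,0,-1.6],"rotation": [0,0,14]},
    {"offset": [5.5,0,-2],"rotation": [0,0,24]},
    {"offset": [5.5,0,-2],"rotation": [0,0,34]},
    {"offset": [5.5,0,-2],"rotation": [0,0,44]},
    {"offset": [5.5,0,-2],"rotation": [0,0,54]},
  ],
)

```text
clock: 36.2
eef_pos: [468.8, -69.4, 131.3]
tcp_rot: [[-0.923, 0.385, 0.0], [0.385, 0.923, -0.0], [-0.0, 0.0, -1.0]]
contact_force: [0.4, 0.1, -2.9]
gripper_width: 12.3
grasp_force: 59.9
```

```bash
python3 -c "
from h import *
st();lane(2,56,131,143.5)"
```

```text
36.2 tcp [468.8 -69.4 131.3] psi 157.37 tilt [ 0. -0.] F [ 0.4  0.1 -2.9] w 12.3 g 59.9 j6 -90
[ 613.  -242.2]
off [-19.96 -10.4    0.04] rot [ 0.   0.  13.9] psi now 157.4
```

Call:
servo_tool(
  steps=[
    {"offset": [-1.5,-0.8,0],"rotation": [0,0,1]},
    {"offset": [-4.5,-2.4,0],"rotation": [0,0,3]},
    {"offset": [-8,-4.2,0],"rotation": [0,0,6]},
    {"offset": [-12,-6.2,0],"rotation": [0,0,9]},
    {"offset": [-16,-8.2,0],"rotation": [0,0,12]},
    {"offset": [-19,-9.8,0],"rotation": [0,0,13.9]},
    {"offset": [-20,-10.35,0],"rotation": [0,0,13.9]},
    {"offset": [-20,-10.35,0],"rotation": [0,0,13.9]},
  ],
)

```text
clock: 37.2
eef_pos: [614.9, -241.5, 130.7]
tcp_rot: [[-0.808, 0.59, -0.0], [0.59, 0.808, 0.0], [0.001, 0.0, -1.0]]
contact_force: [0.8, 0.4, -3.0]
gripper_width: 12.6
grasp_force: 59.8
```

```bash
python3 -c "
from h import *
st();lane(2,43,115.4,143.5)"
```

```text
37.2 tcp [ 614.9 -241.5  130.7] psi 143.85 tilt [-0.  0.] F [ 0.8  0.4 -3. ] w 12.6 g 59.8 j6 -85
[ 623.4 -249.9]
off [-1.19 -0.18  1.53] rot [ 0.  -0.   0.4] psi now 143.9
```

Call:
servo_tool(
  steps=[
    {"offset": [0,-0.1,0.5],"rotation": [0,0,0.4]},
    {"offset": [0,-0.1,1],"rotation": [0,0,0.4]},
    {"offset": [0,-0.1,1.4],"rotation": [0,0,0.4]},
    {"offset": [-0.2,-0.1,1.5],"rotation": [0,0,0.4]},
    {"offset": [-0.5,-0.1,1.5],"rotation": [0,0,0.4]},
    {"offset": [-0.8,-0.1,1.5],"rotation": [0,0,0.4]},
    {"offset": [-1,-0.1,1.5],"rotation": [0,0,0.4]},
    {"offset": [-1.1,-0.1,1.5],"rotation": [0,0,0.4]},
  ],
)

```text
clock: 38.2
eef_pos: [623.4, -248.3, 116.2]
tcp_rot: [[-0.803, 0.596, 0.0], [0.596, 0.803, -0.0], [-0.0, 0.0, -1.0]]
contact_force: [-0.5, 0.2, -3.8]
gripper_width: 12.5
grasp_force: 59.8
```

Call:
servo_tool(
  steps=[
    {"offset": [-0.05,0,0],"rotation": [0,0,0]},
    {"offset": [-0.1,0,0.05],"rotation": [0,0,0]},
    {"offset": [-0.15,0,0.1],"rotation": [0,0,0]},
    {"offset": [-0.2,0,0.1],"rotation": [0,0,0]},
    {"offset": [-0.25,0,0.1],"rotation": [0,0,0]},
    {"offset": [-0.3,0,0.1],"rotation": [0,0,0]},
    {"offset": [-0.3,0,0.1],"rotation": [0,0,0]},
    {"offset": [-0.3,0,0.1],"rotation": [0,0,0]},
  ],
)

```text
clock: 39.2
eef_pos: [625.1, -249.5, 115.0]
tcp_rot: [[-0.803, 0.596, -0.002], [0.596, 0.803, 0.001], [0.002, -0.0, -1.0]]
contact_force: [-3.6, 4.2, 0.5]
gripper_width: 12.6
grasp_force: 60.2
```

```bash
python3 -c "
from h import *
st();lane(2,42.3,114.6,143.5)"
```

```text
39.2 tcp [ 625.1 -249.5  115. ] psi 143.41 tilt [-0.002  0.001] F [-3.6  4.2  0.5] w 12.6 g 60.2 j6 -85
[ 624.  -250.3]
off [ 0.04 -0.14  0.04] rot [-0.  -0.1 -0.1] psi now 143.4
```

Call:
servo_tool(
  steps=[
    {"offset": [0.05,-0.05,0],"rotation": [0,0,0]},
    {"offset": [0.05,-0.07,0],"rotation": [0,0,0]},
    {"offset": [0,-0.07,0.03],"rotation": [0,0,0]},
    {"offset": [0,-0.07,0.05],"rotation": [0,0,0]},
    {"offset": [0,-0.07,0.05],"rotation": [0,0,0]},
    {"offset": [0,-0.07,0.05],"rotation": [0,0,0]},
    {"offset": [0,-0.07,0.05],"rotation": [0,0,0]},
    {"offset": [0,-0.07,0.05],"rotation": [0,0,0]},
  ],
)

```text
clock: 40.2
eef_pos: [625.0, -249.6, 114.9]
tcp_rot: [[-0.803, 0.596, -0.002], [0.596, 0.803, 0.002], [0.002, 0.001, -1.0]]
contact_force: [-4.9, 6.8, 2.1]
gripper_width: 12.2
grasp_force: 60.7
```

Call:
servo_tool(
  steps=[
    {"offset": [0,0,0],"rotation": [0,0,0]},
    {"offset": [0,0,0],"rotation": [0,0,0]},
    {"offset": [0,0,-0.5],"rotation": [0,0,0]},
    {"offset": [0,0,-2],"rotation": [0,0,0]},
    {"offset": [0,0,-4],"rotation": [0,0,0]},
    {"offset": [0,0,-7],"rotation": [0,0,0]},
    {"offset": [4,2,-8],"rotation": [0,0,0]},
    {"offset": [9,5,-8],"rotation": [0,0,0]},
  ],
  fingers=-0.3,
)

```text
clock: 41.2
eef_pos: [583.6, -157.2, 198.2]
tcp_rot: [[-0.802, 0.598, 0.006], [0.598, 0.802, -0.003], [-0.006, 0.001, -1.0]]
contact_force: [0.6, 0.6, -0.8]
gripper_width: 29.7
grasp_force: 0.0
```

```bash
python3 -c "
from h import *
st();look();go(394,-185.4,165,97)"
```

```text
41.2 tcp [ 583.6 -157.2  198.2] psi 143.3 tilt [ 0.006 -0.003] F [ 0.6  0.6 -0.8] w 29.7 g 0.0 j6 -79
top [ 625.2 -250.4] -37.4 56.4 14.8 56.7 72  plate frame [-41.3   0.7] yaw rel -0.9
top [ 591.9 -294. ] -35.0 54.6 14.6 56.7 59  plate frame [-42.1 -54.2] yaw rel 1.5
top [ 394.1 -186.3] 96.6 56.0 14.2 52.6 50  plate frame [-265.2  -85.3] yaw rel 133.1
side [ 393.9 -185. ] 96.3 55.5 15.2 53.7 23  plate frame [-266.1  -84.3] yaw rel 132.8
side [ 625.2 -249.7] -34.6 55.0 15.6 57.7 41  plate frame [-41.7   1.2] yaw rel 1.9
side [ 592.1 -293.4] -36.5 56.0 14.0 57.7 45  plate frame [-42.3 -53.6] yaw rel 0.0
side [ 881.2 -251.4] -144.1 40.3 10.9 54.3 1  plate frame [165.1 152.1] yaw rel -107.6
off [ 13.09 -13.74   3.05] rot [-0.  -0.1 46.6] psi now 143.6
```

Call:
servo_tool(
  steps=[
    {"offset": [1,-1,0],"rotation": [0,0,3]},
    {"offset": [3,-3.2,0],"rotation": [0,0,9]},
    {"offset": [5.5,-5.8,0.4],"rotation": [0,0,17]},
    {"offset": [8,-8.4,1],"rotation": [0,0,26]},
    {"offset": [10.3,-10.8,1.8],"rotation": [0,0,34]},
    {"offset": [12,-12.6,2.4],"rotation": [0,0,42]},
    {"offset": [13.1,-13.7,2.8],"rotation": [0,0,46.8]},
    {"offset": [13.1,-13.7,3],"rotation": [0,0,46.8]},
  ],
)

```text
clock: 42.3
eef_pos: [395.9, -189.4, 165.6]
tcp_rot: [[-0.115, 0.993, 0.002], [0.993, 0.115, -0.001], [-0.002, 0.001, -1.0]]
contact_force: [0.1, -0.2, 0.4]
gripper_width: 29.9
grasp_force: 0.0
```

```bash
python3 -c "
from h import *
o=boxes('side')[0];[print(*x) for x in o];st();go(394,-185.6,111,96.8)"
```

```text
[555.  -16.1] 121.4 69.3 8.7 48.7 0 0.0
[ 393.8 -185.1] 96.7 56.2 14.5 54.1 7 50.5
[ 624.9 -249.4] -35.1 55.7 14.8 57.7 39 50.7
[ 592.3 -293.3] -36.0 56.2 15.2 57.4 45 48.9
[ 880.5 -252.3] 35.7 42.3 10.4 54.4 0 0.0
42.35 tcp [ 396.4 -189.3  165.5] psi 96.64 tilt [ 0.002 -0.001] F [0.2 0.6 0.4] w 30.0 g 0.0 j6 -47
off [ 0.41 -0.2   5.45] rot [ 0.1  0.1 -0.2] psi now 96.6
```

Call:
servo_tool(
  steps=[
    {"offset": [0.2,-0.1,0.5],"rotation": [0,0,0]},
    {"offset": [0.4,-0.2,1.2],"rotation": [0,0,0]},
    {"offset": [0.4,-0.2,2.2],"rotation": [0,0,0]},
    {"offset": [0.4,-0.2,3.2],"rotation": [0,0,0]},
    {"offset": [0.4,-0.2,4.2],"rotation": [0,0,0]},
    {"offset": [0.4,-0.2,5],"rotation": [0,0,0]},
    {"offset": [0.4,-0.2,5.4],"rotation": [0,0,0]},
    {"offset": [0.4,-0.2,5.4],"rotation": [0,0,0]},
  ],
)

```text
clock: 43.35
eef_pos: [393.4, -184.8, 110.4]
tcp_rot: [[-0.115, 0.993, -0.0], [0.993, 0.115, 0.0], [0.0, -0.0, -1.0]]
contact_force: [-0.5, -0.0, 0.2]
gripper_width: 30.0
grasp_force: 0.0
```

Call:
servo_tool(
  steps=[
    {"offset": [0,0,0],"rotation": [0,0,0]},
    {"offset": [0,0,0],"rotation": [0,0,0]},
    {"offset": [0,0,0],"rotation": [0,0,0]},
    {"offset": [0,0,0],"rotation": [0,0,0]},
    {"offset": [0,0,0],"rotation": [0,0,0]},
    {"offset": [0,0,0],"rotation": [0,0,0]},
    {"offset": [0,0,0],"rotation": [0,0,0]},
    {"offset": [0,0,0],"rotation": [0,0,0]},
  ],
  fingers=-1,
)

```text
clock: 44.35
eef_pos: [393.9, -185.2, 111.1]
tcp_rot: [[-0.115, 0.993, 0.001], [0.993, 0.115, -0.001], [-0.001, 0.001, -1.0]]
contact_force: [0.9, 1.7, 4.7]
gripper_width: 12.2
grasp_force: 61.4
```

```bash
python3 -c "
from h import *
st();go(476,-65,120,211.7);go(476,-65,120,97)"
```

```text
44.35 tcp [ 393.9 -185.2  111.1] psi 96.61 tilt [ 0.001 -0.001] F [0.9 1.7 4.7] w 12.2 g 61.4 j6 -47
off [10.99  9.54 -0.89] rot [-0.000e+00  1.000e-01 -1.151e+02] psi now 96.6
off [10.99  9.54 -0.89] rot [ 0.1  0.  -0.4] psi now 96.6
```

Call:
servo_tool(
  steps=[
    {"offset": [0,0,-0.5],"rotation": [0,0,0]},
    {"offset": [1,0.9,-0.9],"rotation": [0,0,-3]},
    {"offset": [3,2.6,-0.9],"rotation": [0,0,-9]},
    {"offset": [5,4.3,-0.9],"rotation": [0,0,-18]},
    {"offset": [7,6.1,-0.9],"rotation": [0,0,-28]},
    {"offset": [9,7.8,-0.9],"rotation": [0,0,-38]},
    {"offset": [10.4,9,-0.9],"rotation": [0,0,-48]},
    {"offset": [11,9.5,-0.9],"rotation": [0,0,-58]},
  ],
)

```text
clock: 45.35
eef_pos: [475.2, -62.9, 119.1]
tcp_rot: [[-0.907, 0.42, -0.001], [0.42, 0.907, 0.001], [0.001, 0.0, -1.0]]
contact_force: [-0.6, -0.1, -2.2]
gripper_width: 12.6
grasp_force: 60.3
```

```bash
python3 -c "
from h import *
st();go(480,-62.5,112,211.7)"
```

```text
45.35 tcp [475.2 -62.9 119.1] psi 155.15 tilt [-0.001  0.001] F [-0.6 -0.1 -2.2] w 12.6 g 60.3 j6 -86
off [-0.42  0.23  0.71] rot [  0.   -0.1 -56.6] psi now 155.1
```

Call:
servo_tool(
  steps=[
    {"offset": [0,0,0],"rotation": [0,0,-9]},
    {"offset": [0,0,0],"rotation": [0,0,-19]},
    {"offset": [0,0,0],"rotation": [0,0,-29]},
    {"offset": [0,0,0.1],"rotation": [0,0,-39]},
    {"offset": [0,0,0.3],"rotation": [0,0,-49]},
    {"offset": [-0.2,0.1,0.5],"rotation": [0,0,-56.6]},
    {"offset": [-0.4,0.2,0.7],"rotation": [0,0,-56.6]},
    {"offset": [-0.4,0.2,0.7],"rotation": [0,0,-56.6]},
  ],
)

```text
clock: 46.35
eef_pos: [479.5, -64.1, 112.3]
tcp_rot: [[-0.856, -0.518, -0.001], [-0.518, 0.856, 0.0], [0.001, 0.001, -1.0]]
contact_force: [-0.3, 0.9, -2.4]
gripper_width: 12.4
grasp_force: 60.3
```

```bash
python3 -c "
from h import *
st();go(512.1,-42.5,112,211.7)
p,P=cloud('side','s7')
cv2.imwrite('pics/c7.png',cv2.resize(cv2.imread('pics/s7.png')[140:260,240:400],None,fx=3,fy=3))"
```

```text
46.35 tcp [479.5 -64.1 112.3] psi -148.83 tilt [-0.001  0.   ] F [-0.3  0.9 -2.4] w 12.4 g 60.3 j6 -142
off [-3.9   0.16  0.02] rot [ 0.  -0.  -0.5] psi now -148.8
```

View pics/c7.png

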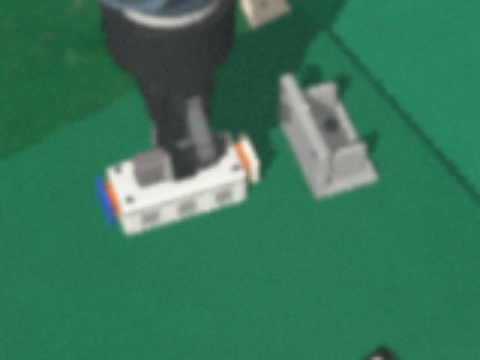

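The third housing's white plug, at (248,160), faces the stop. Both of its plugs are still proud. Pushing now.

Call:
servo_tool(
  steps=[
    {"offset": [-0.8,0.1,0],"rotation": [0,0,-0.5]},
    {"offset": [-1.6,0.15,0],"rotation": [0,0,-0.5]},
    {"offset": [-2.3,0.15,0],"rotation": [0,0,-0.5]},
    {"offset": [-2.8,0.15,0],"rotation": [0,0,-0.5]},
    {"offset": [-3.1,0.15,0],"rotation": [0,0,-0.5]},
    {"offset": [-3.4,0.15,0],"rotation": [0,0,-0.5]},
    {"offset": [-3.7,0.15,0],"rotation": [0,0,-0.5]},
    {"offset": [-3.9,0.15,0],"rotation": [0,0,-0.5]},
  ],
)

```text
clock: 47.4
eef_pos: [511.0, -43.6, 112.2]
tcp_rot: [[-0.85, -0.526, -0.004], [-0.526, 0.85, -0.001], [0.004, 0.001, -1.0]]
contact_force: [-5.8, -4.4, 0.6]
gripper_width: 12.6
grasp_force: 60.7
```

Call:
servo_tool(
  steps=[
    {"offset": [-0.1,0,0],"rotation": [0,0,0]},
    {"offset": [-0.2,0,0],"rotation": [0,0,0]},
    {"offset": [-0.3,0,0],"rotation": [0,0,0]},
    {"offset": [-0.35,0,0],"rotation": [0,0,0]},
    {"offset": [-0.4,0,0],"rotation": [0,0,0]},
    {"offset": [-0.4,0,0],"rotation": [0,0,0]},
    {"offset": [-0.4,0,0],"rotation": [0,0,0]},
    {"offset": [-0.4,0,0],"rotation": [0,0,0]},
  ],
)

```text
clock: 48.4
eef_pos: [513.1, -42.3, 112.1]
tcp_rot: [[-0.85, -0.527, -0.009], [-0.527, 0.85, -0.003], [0.009, 0.002, -1.0]]
contact_force: [-13.1, -10.2, 5.2]
gripper_width: 12.5
grasp_force: 61.4
```

Call:
servo_tool(
  steps=[
    {"offset": [-0.05,0,0],"rotation": [0,0,0]},
    {"offset": [-0.1,0,0],"rotation": [0,0,0]},
    {"offset": [-0.12,0,0],"rotation": [0,0,0]},
    {"offset": [-0.12,0,0],"rotation": [0,0,0]},
    {"offset": [-0.12,0,0],"rotation": [0,0,0]},
    {"offset": [-0.12,0,0],"rotation": [0,0,0]},
    {"offset": [-0.12,0,0],"rotation": [0,0,0]},
    {"offset": [-0.12,0,0],"rotation": [0,0,0]},
  ],
)

```text
clock: 49.4
eef_pos: [513.4, -42.2, 112.1]
tcp_rot: [[-0.85, -0.527, -0.012], [-0.527, 0.85, -0.004], [0.012, 0.003, -1.0]]
contact_force: [-17.1, -12.4, 9.4]
gripper_width: 12.3
grasp_force: 61.9
```

Call:
servo_tool(
  steps=[
    {"offset": [0.7,0,0],"rotation": [0,0,0]},
    {"offset": [2.2,0,-0.2],"rotation": [0,0,0]},
    {"offset": [3.8,0,-0.4],"rotation": [0,0,5]},
    {"offset": [4.8,0,-0.5],"rotation": [0,0,14]},
    {"offset": [5,0,-0.5],"rotation": [0,0,24]},
    {"offset": [5,0,-0.5],"rotation": [0,0,34]},
    {"offset": [5,0,-0.5],"rotation": [0,0,44]},
    {"offset": [5,0,-0.5],"rotation": [0,0,54]},
  ],
)

```text
clock: 50.4
eef_pos: [473.7, -66.8, 117.7]
tcp_rot: [[-0.923, 0.385, 0.0], [0.385, 0.923, -0.0], [-0.0, 0.0, -1.0]]
contact_force: [0.5, -0.0, -2.5]
gripper_width: 12.3
grasp_force: 60.3
```

Call:
servo_tool(
  steps=[
    {"offset": [0,0,0],"rotation": [0,0,10]},
    {"offset": [0,0,0],"rotation": [0,0,20]},
    {"offset": [0,0,0],"rotation": [0,0,30]},
    {"offset": [0,0,0],"rotation": [0,0,40]},
    {"offset": [0,0,0],"rotation": [0,0,50]},
    {"offset": [0,0,0],"rotation": [0,0,60]},
    {"offset": [0,0,0],"rotation": [0,0,70]},
    {"offset": [0,0,0],"rotation": [0,0,79]},
  ],
)

```text
clock: 51.4
eef_pos: [473.7, -66.7, 117.7]
tcp_rot: [[0.201, 0.98, 0.0], [0.98, -0.201, 0.0], [0.0, 0.0, -1.0]]
contact_force: [-0.3, -0.3, -2.1]
gripper_width: 12.4
grasp_force: 60.3
```

```bash
python3 -c "
from h import *
st();go(480,-62.5,112,31.7)"
```

```text
51.4 tcp [473.7 -66.7 117.7] psi 78.41 tilt [0. 0.] F [-0.3 -0.3 -2.1] w 12.4 g 60.3 j6 -10
off [0.54 0.53 0.57] rot [ 0.  -0.  46.7] psi now 78.4
```

Call:
servo_tool(
  steps=[
    {"offset": [0,0,0],"rotation": [0,0,9]},
    {"offset": [0,0,0],"rotation": [0,0,19]},
    {"offset": [0,0,0],"rotation": [0,0,29]},
    {"offset": [0,0,0.1],"rotation": [0,0,39]},
    {"offset": [0,0,0.3],"rotation": [0,0,46.7]},
    {"offset": [0.3,0.2,0.5],"rotation": [0,0,46.7]},
    {"offset": [0.5,0.5,0.55],"rotation": [0,0,46.7]},
    {"offset": [0.5,0.5,0.55],"rotation": [0,0,46.7]},
  ],
)

```text
clock: 52.4
eef_pos: [480.3, -62.7, 112.2]
tcp_rot: [[0.847, 0.531, 0.0], [0.531, -0.847, -0.0], [0.0, 0.0, -1.0]]
contact_force: [-0.0, 0.2, -2.8]
gripper_width: 12.7
grasp_force: 60.3
```

```bash
python3 -c "
from h import *
st();go(512.1,-42.5,112,31.7)"
```

```text
52.4 tcp [480.3 -62.7 112.2] psi 32.09 tilt [ 0. -0.] F [-0.   0.2 -2.8] w 12.7 g 60.3 j6 37
off [ 3.77 -0.02  0.02] rot [ 0.  -0.   0.4] psi now 32.1
```

Call:
servo_tool(
  steps=[
    {"offset": [0.8,0,0],"rotation": [0,0,0.4]},
    {"offset": [1.6,0,0],"rotation": [0,0,0.4]},
    {"offset": [2.2,0,0],"rotation": [0,0,0.4]},
    {"offset": [2.6,0,0],"rotation": [0,0,0.4]},
    {"offset": [2.9,0,0],"rotation": [0,0,0.4]},
    {"offset": [3.2,0,0],"rotation": [0,0,0.4]},
    {"offset": [3.5,0,0],"rotation": [0,0,0.4]},
    {"offset": [3.8,0,0],"rotation": [0,0,0.4]},
  ],
)

```text
clock: 53.4
eef_pos: [511.1, -43.1, 111.7]
tcp_rot: [[0.851, 0.525, -0.004], [0.525, -0.851, -0.001], [-0.004, -0.001, -1.0]]
contact_force: [-6.0, -3.7, 0.5]
gripper_width: 12.2
grasp_force: 60.7
```

Call:
servo_tool(
  steps=[
    {"offset": [0.1,0,0],"rotation": [0,0,0]},
    {"offset": [0.2,0,0],"rotation": [0,0,0]},
    {"offset": [0.3,0,0],"rotation": [0,0,0]},
    {"offset": [0.35,0,0],"rotation": [0,0,0]},
    {"offset": [0.4,0,0],"rotation": [0,0,0]},
    {"offset": [0.4,0,0],"rotation": [0,0,0]},
    {"offset": [0.4,0,0],"rotation": [0,0,0]},
    {"offset": [0.4,0,0],"rotation": [0,0,0]},
  ],
)

```text
clock: 54.4
eef_pos: [513.1, -42.0, 111.7]
tcp_rot: [[0.851, 0.525, -0.009], [0.525, -0.851, -0.003], [-0.009, -0.002, -1.0]]
contact_force: [-13.6, -9.9, 6.9]
gripper_width: 12.7
grasp_force: 61.6
```

Call:
servo_tool(
  steps=[
    {"offset": [0.05,0,0],"rotation": [0,0,0]},
    {"offset": [0.1,0,0],"rotation": [0,0,0]},
    {"offset": [0.12,0,0],"rotation": [0,0,0]},
    {"offset": [0.12,0,0],"rotation": [0,0,0]},
    {"offset": [0.12,0,0],"rotation": [0,0,0]},
    {"offset": [0.12,0,0],"rotation": [0,0,0]},
    {"offset": [0.12,0,0],"rotation": [0,0,0]},
    {"offset": [0.12,0,0],"rotation": [0,0,0]},
  ],
)

```text
clock: 55.4
eef_pos: [513.4, -41.9, 111.7]
tcp_rot: [[0.851, 0.526, -0.012], [0.526, -0.851, -0.004], [-0.012, -0.003, -1.0]]
contact_force: [-19.6, -12.1, 11.7]
gripper_width: 12.4
grasp_force: 62.1
```

Call:
servo_tool(
  steps=[
    {"offset": [-1,0,0],"rotation": [0,0,0]},
    {"offset": [-2.5,0,-0.4],"rotation": [0,0,0]},
    {"offset": [-4,0,-1],"rotation": [0,0,5]},
    {"offset": [-5,0,-1.6],"rotation": [0,0,14]},
    {"offset": [-5.5,0,-2],"rotation": [0,0,24]},
    {"offset": [-5.5,0,-2],"rotation": [0,0,34]},
    {"offset": [-5.5,0,-2],"rotation": [0,0,44]},
    {"offset": [-5.5,0,-2],"rotation": [0,0,54]},
  ],
)

```text
clock: 56.4
eef_pos: [469.4, -68.8, 132.3]
tcp_rot: [[0.922, -0.386, 0.0], [-0.386, -0.922, -0.0], [0.0, -0.0, -1.0]]
contact_force: [-0.6, 0.1, -2.8]
gripper_width: 12.4
grasp_force: 60.3
```

```bash
python3 -c "
from h import *
st();lane(1,56,131,-36.5);look()"
```

```text
56.4 tcp [469.4 -68.8 132.3] psi -22.72 tilt [ 0. -0.] F [-0.6  0.1 -2.8] w 12.4 g 60.3 j6 91
[ 644.5 -199.6]
off [21.2   5.3   0.14] rot [-0.  -0.  13.8] psi now -22.7
top [ 625.2 -250.3] -38.1 55.9 15.1 56.7 83  plate frame [-41.4   0.7] yaw rel -1.6
top [ 592. -294.] -35.1 54.6 14.6 57.0 59  plate frame [-42.1 -54.1] yaw rel 1.4
top [ 284.6 -535. ] 43.6 43.8 11.6 46.9 0  plate frame [-145.8 -430.7] yaw rel 80.1
side [554.7 -16.2] -58.6 70.0 8.2 48.6 12  plate frame [-237.3  147. ] yaw rel -22.1
side [ 625.2 -249.4] -35.5 55.3 15.3 57.6 41  plate frame [-41.9   1.5] yaw rel 1.0
side [ 592.5 -293.5] -36.3 56.2 14.3 57.6 44  plate frame [-41.9 -53.4] yaw rel 0.2
```

Call:
servo_tool(
  steps=[
    {"offset": [1.5,0.4,0],"rotation": [0,0,1]},
    {"offset": [4.5,1.1,0],"rotation": [0,0,3]},
    {"offset": [8,2,0],"rotation": [0,0,6]},
    {"offset": [12,3,0],"rotation": [0,0,9]},
    {"offset": [16,4,0],"rotation": [0,0,12]},
    {"offset": [19.5,4.9,0],"rotation": [0,0,13.8]},
    {"offset": [21.2,5.3,0],"rotation": [0,0,13.8]},
    {"offset": [21.2,5.3,0],"rotation": [0,0,13.8]},
  ],
)

```text
clock: 57.5
eef_pos: [646.7, -199.9, 131.9]
tcp_rot: [[0.807, -0.59, 0.001], [-0.59, -0.807, -0.0], [0.001, -0.0, -1.0]]
contact_force: [-0.0, 0.3, -2.4]
gripper_width: 12.5
grasp_force: 60.3
```

```bash
python3 -c "
from h import *
st();lane(1,43,116.5,-36.5)"
```

```text
57.5 tcp [ 646.7 -199.9  131.9] psi -36.17 tilt [ 0.001 -0.   ] F [-0.   0.3 -2.4] w 12.5 g 60.3 j6 99
[ 655.  -207.3]
off [1.1  0.12 1.54] rot [-0.  -0.1  0.3] psi now -36.2
```

Call:
servo_tool(
  steps=[
    {"offset": [0,0.1,0.5],"rotation": [0,0,0.3]},
    {"offset": [0,0.1,1],"rotation": [0,0,0.3]},
    {"offset": [0,0.1,1.4],"rotation": [0,0,0.3]},
    {"offset": [0.2,0.1,1.5],"rotation": [0,0,0.3]},
    {"offset": [0.5,0.1,1.5],"rotation": [0,0,0.3]},
    {"offset": [0.8,0.1,1.5],"rotation": [0,0,0.3]},
    {"offset": [0.95,0.1,1.5],"rotation": [0,0,0.3]},
    {"offset": [0.95,0.1,1.5],"rotation": [0,0,0.3]},
  ],
)

```text
clock: 58.5
eef_pos: [652.9, -204.9, 117.2]
tcp_rot: [[0.804, -0.595, 0.0], [-0.595, -0.804, -0.0], [0.0, -0.0, -1.0]]
contact_force: [-0.6, -0.8, -2.6]
gripper_width: 12.6
grasp_force: 60.3
```

```bash
python3 -c "
from h import *
st();lane(1,42,115.5,-36.5)"
```

```text
58.5 tcp [ 652.9 -204.9  117.2] psi -36.49 tilt [ 0. -0.] F [-0.6 -0.8 -2.6] w 12.6 g 60.3 j6 100
[ 655.8 -207.9]
off [0.41 0.07 0.17] rot [-0. -0.  0.] psi now -36.5
```

Call:
servo_tool(
  steps=[
    {"offset": [0,0.07,0.1],"rotation": [0,0,0]},
    {"offset": [0.1,0.07,0.15],"rotation": [0,0,0]},
    {"offset": [0.2,0.07,0.2],"rotation": [0,0,0]},
    {"offset": [0.3,0.07,0.2],"rotation": [0,0,0]},
    {"offset": [0.4,0.07,0.2],"rotation": [0,0,0]},
    {"offset": [0.5,0.07,0.2],"rotation": [0,0,0]},
    {"offset": [0.6,0.07,0.2],"rotation": [0,0,0]},
    {"offset": [0.6,0.07,0.2],"rotation": [0,0,0]},
  ],
)

```text
clock: 59.5
eef_pos: [656.3, -208.2, 115.3]
tcp_rot: [[0.804, -0.594, -0.004], [-0.594, -0.804, 0.002], [-0.004, 0.001, -1.0]]
contact_force: [-7.1, 4.1, 4.8]
gripper_width: 12.3
grasp_force: 61.3
```

```bash
python3 -c "
from h import *
st();lane(1,42,115,-36.5)"
```

```text
59.5 tcp [ 656.3 -208.2  115.3] psi -36.48 tilt [-0.004  0.002] F [-7.1  4.1  4.8] w 12.3 g 61.3 j6 99
[ 655.8 -207.9]
off [-0.06  0.01  0.03] rot [0.  0.3 0. ] psi now -36.5
```

Touching the fence with about 8 N. Ease off a little, release and retreat clear.

Call:
servo_tool(
  steps=[
    {"offset": [-0.05,0,0],"rotation": [0,0,0]},
    {"offset": [-0.08,0,0.02],"rotation": [0,0,0]},
    {"offset": [-0.08,0,0.03],"rotation": [0,0,0]},
    {"offset": [-0.08,0,0.03],"rotation": [0,0,0]},
    {"offset": [-0.08,0,0.03],"rotation": [0,0,0]},
    {"offset": [-0.08,0,0.03],"rotation": [0,0,0]},
    {"offset": [-0.08,0,0.03],"rotation": [0,0,0]},
    {"offset": [-0.08,0,0.03],"rotation": [0,0,0]},
  ],
)

```text
clock: 60.5
eef_pos: [656.0, -208.1, 115.2]
tcp_rot: [[0.804, -0.595, -0.002], [-0.595, -0.804, 0.001], [-0.003, 0.0, -1.0]]
contact_force: [-6.1, 2.4, 3.9]
gripper_width: 12.4
grasp_force: 61.1
```

Call:
servo_tool(
  steps=[
    {"offset": [0,0,0],"rotation": [0,0,0]},
    {"offset": [0,0,0],"rotation": [0,0,0]},
    {"offset": [0,0,-0.5],"rotation": [0,0,0]},
    {"offset": [0,0,-2],"rotation": [0,0,0]},
    {"offset": [0,0,-4],"rotation": [0,0,0]},
    {"offset": [0,0,-7],"rotation": [0,0,0]},
    {"offset": [-4,-3,-8],"rotation": [0,0,0]},
    {"offset": [-8,-8,-8],"rotation": [0,0,0]},
  ],
  fingers=-0.3,
)

```text
clock: 61.5
eef_pos: [640.5, -98.5, 198.5]
tcp_rot: [[0.802, -0.597, 0.005], [-0.597, -0.802, -0.002], [0.005, -0.002, -1.0]]
contact_force: [1.3, 0.6, -1.1]
gripper_width: 30.3
grasp_force: 0.0
```

Call:
servo_tool(
  steps=[
    {"offset": [-3,-3,0],"rotation": [0,0,0]},
    {"offset": [-6,-7,0],"rotation": [0,0,0]},
    {"offset": [-8,-11,0],"rotation": [0,0,0]},
    {"offset": [-10,-15,0],"rotation": [0,0,0]},
    {"offset": [-12,-19,0],"rotation": [0,0,0]},
    {"offset": [-14,-23,0],"rotation": [0,0,0]},
    {"offset": [-15,-25,0],"rotation": [0,0,0]},
    {"offset": [-15,-25,0],"rotation": [0,0,0]},
  ],
)

```text
clock: 62.5
eef_pos: [668.1, 192.9, 195.7]
tcp_rot: [[0.805, -0.593, 0.001], [-0.593, -0.805, -0.0], [0.001, -0.001, -1.0]]
contact_force: [-0.2, -0.7, -0.4]
gripper_width: 29.6
grasp_force: 0.0
```

```bash
python3 - <<'E'
from h import *
st()
for n in("top","side"):
    p,Q=cloud(n,n+'F');H=hsv(p);z=Q[...,2];d=Q[...,:2]-P0;X=d@E0;zt=np.median(z[(X<-105)&(X>-130)&(abs(d@F0)<60)])
    V=H[...,2]
    print(n,'zt',zt)
    for i in(1,2,3):
        Y=d@F0-(2-i)*53
        m=(z-zt>51)&(z-zt<63)&(abs(Y)<22)&(X>-85)&(X<0)
        mx=m&(X>-66)&(X<-18)
        # rib centreline: per-X-bin mid of min/max Y
        b=np.arange(-64,-20,4);ys=[(np.percentile(Y[mx&(X>=a)&(X<a+4)],[3,97]).mean()) for a in b]
        k=np.polyfit(b+2-(-42),ys,1)
        xs=np.percentile(X[m],[1,99])
        w=(V>150)&(abs(z-zt-4)<3)&(X>-97)&(X<-12)
        L=[(s,round(float(np.mean(Y[w&(abs(Y-s)<3)])-s),2),int((w&(abs(Y-s)<3)).sum())) for s in(-32,-21,21,32)]
        print(i,"rib mid y %.2f yaw %.2f"%(k[1],np.degrees(np.arctan(k[0]))),"x ends",xs.round(1),xs.mean().round(1),"lines",L)
t=cv2.imread('pics/topF.png')[130:270,300:450];s=cv2.imread('pics/sideF.png')[245:365,290:420]
cv2.imwrite('pics/F.png',np.hstack([cv2.resize(t,(400,400)),cv2.resize(s,(400,400))]))
E
```

```text
62.5 tcp [668.1 192.9 195.7] psi -36.38 tilt [ 0.001 -0.   ] F [-0.2 -0.7 -0.4] w 29.6 g 0.0 j6 133
top zt -0.7192794519825725
1 rib mid y -1.52 yaw -1.55 x ends [-68.4 -14.8] -41.6 lines [(-32, -0.81, 15), (-21, -0.6, 61), (21, -0.17, 17), (32, nan, 0)]
2 rib mid y 0.32 yaw -0.59 x ends [-68.7 -14.9] -41.8 lines [(-32, -0.73, 61), (-21, -0.51, 57), (21, -0.81, 15), (32, -0.6, 61)]
3 rib mid y -1.20 yaw 1.07 x ends [-68.7 -15.7] -42.2 lines [(-32, -2.52, 1), (-21, -0.19, 127), (21, -0.73, 61), (32, -0.51, 57)]
side zt 0.6010701310283366
1 rib mid y -0.31 yaw -0.20 x ends [-69.4 -14.7] -42.1 lines [(-32, nan, 0), (-21, nan, 0), (21, nan, 0), (32, nan, 0)]
2 rib mid y 1.25 yaw 0.60 x ends [-68.8 -14.9] -41.8 lines [(-32, 1.55, 1), (-21, nan, 0), (21, nan, 0), (32, nan, 0)]
3 rib mid y -0.74 yaw 0.19 x ends [-69.2 -14.5] -41.8 lines [(-32, nan, 0), (-21, 0.69, 89), (21, 1.55, 1), (32, nan, 0)]
  return _methods._mean(a, axis=axis, dtype=dtype,
  ret = ret.dtype.type(ret / rcount)
```

View pics/F.png

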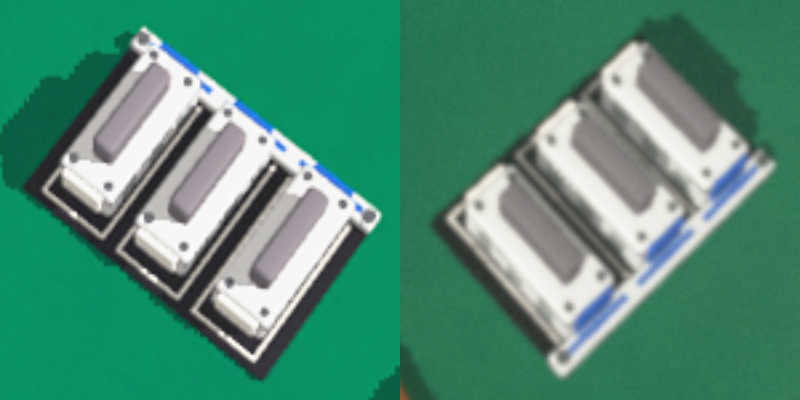

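Both views show the three housings in their lanes, straight, with blue ends at the fence and no orange necks showing. Centring is within about 1 mm in each lane.

```bash
python3 -c "
from plant import r
print(r.finish_job())"
```

```text
the job is handed in; nothing more can be done
None
```

I handed the job in at about 62 s of the 210 s allowed: all three housings had both plugs pushed home on the stop at about 20 N, and stand one to a lane within about 1 mm of centre and 1° of straight, blue ends against the fence.

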